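# Load the drilling pallet, knock its pins home and book it in

## Task

The drilling pallet has come back empty with its sprung pins still caught down. Pull all the pins up, lay every steel tube blank from the bench flat in a nest of its own, and with the hammer knock the pin of each loaded nest smartly down until its catch holds and its jaw lies over the blank; leave the pins of empty nests up, and drive pins down with nothing but the hammer. Once all blanks are locked, hold the code reader steady for two seconds with its window square on to the pallet's code label, about 10 cm away, to book it in, and finish with the hammer back on its rest as it stood, the reader back in its dock and everything else left where it is.

Things in the scene. Friction and masses are not known exactly. Their poses are not given: they have to be found in the camera images.
- blank_1_mid (a point): Centre of a loose steel blank: square tube offcut, bright and rust-stained, 40 x 110 x 40 mm, 0.28 kg, lying flat; its y axis runs along the 110 mm length, z up, the point lies 20 mm above its underside. Two or three of the three blanks are present.
- blank_2_mid (a point): Centre of a loose steel blank: square tube offcut, bright and rust-stained, 40 x 110 x 40 mm, 0.28 kg, lying flat; its y axis runs along the 110 mm length, z up, the point lies 20 mm above its underside. Two or three of the three blanks are present.
- blank_3_mid (a point): Centre of a loose steel blank: square tube offcut, bright and rust-stained, 40 x 110 x 40 mm, 0.28 kg, lying flat; its y axis runs along the 110 mm length, z up, the point lies 20 mm above its underside. Two or three of the three blanks are present.
- pallet: Fixed drilling pallet: aluminium plate 210 x 270 mm, 12 mm thick, origin under its centre, x away from the robot, y to the left. Three nests side by side, 85 mm apart, each ringed by six dark stops 8 mm high (4 mm play at each side, 5 mm at each end of a blank; 66 mm in the middle of each long side free for fingers), with a sprung pin and jaw in a blue housing at the far end.
- nest_left (a point): Where the centre of a blank comes to lie in the pallet's left nest (seen from the robot): 20 mm above the plate's top, 32 mm above the bench. The blank's 110 mm length lies along this frame's x, which is the pallet's x. Any blank goes in any nest.
- nest_mid (a point): Where the centre of a blank comes to lie in the pallet's mid nest (seen from the robot): 20 mm above the plate's top, 32 mm above the bench. The blank's 110 mm length lies along this frame's x, which is the pallet's x. Any blank goes in any nest.
- nest_right (a point): Where the centre of a blank comes to lie in the pallet's right nest (seen from the robot): 20 mm above the plate's top, 32 mm above the bench. The blank's 110 mm length lies along this frame's x, which is the pallet's x. Any blank goes in any nest.
- cap_left (a point): Middle of the top of the left pin's red striking cap, 32 mm across: 105 mm above the bench when up, 91 mm when home; its rim is 9 mm thick. The blue housing below is 40 x 36 mm and 70 mm high, its axis 108 mm beyond the nest's centre. Nothing fixed stands higher.
- cap_mid (a point): Middle of the top of the mid pin's red striking cap, 32 mm across: 105 mm above the bench when up, 91 mm when home; its rim is 9 mm thick. The blue housing below is 40 x 36 mm and 70 mm high, its axis 108 mm beyond the nest's centre. Nothing fixed stands higher.
- cap_right (a point): Middle of the top of the right pin's red striking cap, 32 mm across: 105 mm above the bench when up, 91 mm when home; its rim is 9 mm thick. The blue housing below is 40 x 36 mm and 70 mm high, its axis 108 mm beyond the nest's centre. Nothing fixed stands higher.
- pin_left (a joint): Travel of the left pin, m, down positive: 0 up, 0.014 home. It starts caught down near 0.0135 by a spring catch; a pull of 3 to 5 N on the cap frees it and it springs up, and the dark jaw linked to it stands up clear of the nest. Driven down (7 N; a blow at 0.3 m/s will do) it snaps into the catch past about 0.009; let go earlier it springs up. A blank not down between its stops blocks the jaw.
- pin_mid (a joint): Travel of the mid pin, m, down positive: 0 up, 0.014 home. It starts caught down near 0.0135 by a spring catch; a pull of 3 to 5 N on the cap frees it and it springs up, and the dark jaw linked to it stands up clear of the nest. Driven down (7 N; a blow at 0.3 m/s will do) it snaps into the catch past about 0.009; let go earlier it springs up. A blank not down between its stops blocks the jaw.
- pin_right (a joint): Travel of the right pin, m, down positive: 0 up, 0.014 home. It starts caught down near 0.0135 by a spring catch; a pull of 3 to 5 N on the cap frees it and it springs up, and the dark jaw linked to it stands up clear of the nest. Driven down (7 N; a blow at 0.3 m/s will do) it snaps into the catch past about 0.009; let go earlier it springs up. A blank not down between its stops blocks the jaw.
- hammer_grip (a point): Where to hold the engineer's hammer: middle of its ash handle (here 20 mm thick) 70 mm behind the head's axis. y points along the handle to the head, x up to the peen, opposite to the striking face. 0.62 kg; the handle runs on 194 mm behind this point. The head reaches from 51 mm below to 59 mm above this point. It stands face down, handle level, this point 60 mm above the bench.
- hammer_face (a point): Centre of the hammer's round flat striking face, 27 mm across: 70 mm ahead of hammer_grip along the handle and 51 mm below it when the hammer is upright.
- rest_pad (a point): Centre of the top of the round black rubber pad, 9 mm above the bench, on which the hammer's face stands in its rest (fixed). y points from the pad along the base to the wooden fork that carries the handle, so the hammer's handle lies along it; the fork lies 185 mm from the pad, slot 33 mm wide flaring at the top, its saddle 47 mm and its tips 78 mm above the bench.
- reader: Hand-held code reader like a small pistol, 0.26 kg: grey head 84 x 40 x 40 mm with a yellow nose over a black upright handle 30 x 26 mm. Origin at the centre of the handle's foot, z up, x forward (to the nose). Top of the head at 112 mm; hold it across the head's 40 mm width, 92 mm above the origin.
- reader_window (a point): Centre of the reader's dark window in the nose; x points out along its line of sight, 50 degrees below the reader's own forward direction. In the reader's frame it lies 54 mm forward of and 74 mm above the origin. It reads a label 60 to 140 mm away.
- dock_seat (a point): Floor of the socket of the reader's dock (fixed), 10 mm above the bench; the reader's foot stands here, pointing along x. Socket 38 x 34 mm inside, its flared rim 47 mm above the bench.
- code_label_mid (a point): Centre of the square black-and-white code label, 50 mm, on a bracket at the middle of the pallet's right-hand edge, 70 mm above the bench. z points straight out of its face: to the pallet's right and 50 degrees upward.
- tape_measure: Bystander: yellow tape measure, 39 x 90 x 62 mm; origin under its middle.
- nut_0: Bystander: rusty hex nut, 35 mm wide, 16 mm high; origin under its middle.
- nut_1: Bystander: pale hex nut, 42 mm wide, 18 mm high; origin under its middle.

How it is judged:
By the outcome, as a careful person would: the job done as asked, in the order asked, and still so for the second after the job is handed in, with the robot touching nothing.
Of blank_1, blank_2, blank_3 only 2 to 3 are there at a start; the rules pass over those that are not, and their reading is None.
At some moment in a run one of blank_1, blank_2, blank_3 may be knocked a few centimetres aside while the robot is not near it.
It also fails if it takes over 210 s, if anything falls off the work surface, if the arm or the gripper's body presses on something with over 40 N, if the wrist force passes 120 N, or if a joint passes its speed limit or range.

## Robot

A 6-joint arm with a two-finger parallel gripper is mounted at the origin on the work surface; the furniture and walls round the work are solid. World frame = base frame: x ahead of the robot, y to its left, z up, the work surface at z = 0. Lengths are in m, angles in rad, forces in N, time in s.
With the tool pointing down it reaches from about 0.35 to 0.85 m from the base axis. Payload 8.1 kg.
Tool frame: the origin (TCP) lies between the finger pads; the fingertips stand 11 mm ahead of it and the grasp point (between the pads) lies 8 mm behind it (robot.tips_ahead is the distance from the TCP to the fingertips, in m); z points along the fingers, y is the line along which they close (so a half turn about z gives the same grasp; the last joint's range is limited). The gripper opens to 93 mm and grips with 3 to 60 N. Pads are 15 mm wide; open, the fingers measure 128 mm over their backs; the gripper's body (75 mm by 188 mm) begins 65 mm behind the grasp point.
Start: joints at [1.026, 0.13, 1.488, -0, 1.523, -0.085], TCP at [0.266, 0.538, 0.23] pointing down, gripper open.
Joint ranges: [-2.96, 2.96], [-0.89, 2.26], [0.02, 2.5], [-1.34, 4.48], [0, 2.73], [-2.66, 2.66]. Speed limits (rad/s): [2.39, 2.39, 2.79, 3.14, 3.14, 3.14].

## Interface

Orientations are given as a rotation vector (axis times angle).
In Python, from plant import robot gives the robot as it stands. The module is installed in compiled form; this text tells all that it offers.
- The arm moves only by the tool move_arm, never from a script. Its argument "deltas" is one flat list of numbers, 7 for each row, row after row: the shift along the tool's x, y, z in m, then the turn, a rotation vector about the tool's x, y, z in rad, then the opening, from 0 (shut) to 1 (fully open). A call has 1 to 12 rows; each row is the pose to reach, as a shift and turn from the pose commanded when the call began, along the tool's axes at that moment; what a row does not reach only later rows make up. A row lasts 1/8 s, in which the tool goes at most 62.5 mm and 10.7 degrees, less where a joint would pass 70% of its speed; a pose out of reach is approached as far as the arm can. A call with a gripper value outside its range is refused whole. The fingers move at their own pace and stop on an object; "squeeze" is the grip in N (left out, the last holds). Time passes only in rows, so rows that repeat a pose let the fingers close. It gives the time, the measured TCP pose, the force, the opening and the grip force at its end, in the units of the state.
- robot.read_state(): the state, without advancing time (a new reading comes with each control period).
- robot.read_camera(name): name is "scene" or "top"; returns (picture, depth): 420x560x3 uint8, red, green, blue; 420x560 float32, m along the optical axis (not along the pixel's ray), 0 where there is no reading.
- robot.camera_model(name): a dict with "K" (3x3 intrinsics, pixels), "R" (3x3) and "t" (3): a world point X has camera coordinates R X + t. Camera axes: x right, y down, z forward; pixel columns grow to the right and rows downward; lengths in m; the calibration is good to about 2 mm. A picture is of the moment at which its call begins. camera_model takes no time and is no camera call.
- robot.close_job(): hands the job in; it is judged then, once.
Trained networks look in the newest picture that a camera, given by its name, has taken for a name from the list of things; names that differ only in an ending like _2 or _b are one class to them, and where a whole thing is asked for, a point or a joint stands for the part that bears it (a point fixed in the world has none). Each returns a list of dicts, best first, with "confidence" (0 to 1); they miss things now and then, are a little off and sometimes report something else, mostly with a low value. They report only what shows in the picture. A call takes as long as a camera call.
- robot.recognise(camera, label): "uv" ([column, row] in pixels, amid what is visible of it).
The state is a dict: "t": time; "q": joint angles; "dq": joint speeds; "joint_torque": joint torques, N m; "tool_pos": TCP position; "orientation": TCP orientation; "force": force on the tool from outside, world axes, zero at the start; "wrist_torque": the same for the moment, N m; "opening": finger opening in m; "gripper_force": force on a finger pad.
Only numpy, scipy, OpenCV 4.12 (cv2) and the standard library are available. Lean on these libraries where they do the work, as an engineer would, in place of code of your own. Each camera call takes 0.05 s, during which the arm holds its last target. There are 200 camera calls.

## Working session

There is one attempt and no reset: what is moved stays moved. The work goes in short steps, Python scripts to look and compute and a tool call to move; the robot and the scene stay as the last step left them, time stands still between calls to the robot, and variables do not carry over. Pictures are saved under pics/ and viewed, at most 14 in all, crops included, and the job is handed in when it is done.

Besides the shell and the picture viewer there is one more tool, called after "Call:" by a JSON object that holds its "op" and its "data". move_arm: Moves the arm, as the interface text tells. Its arguments: {"type":"object","properties":{"deltas":{"type":"array","items":{"type":"number"}},"squeeze":{"type":"number"}},"required":["deltas"]}

```bash
mkdir -p pics; cat > h.py <<'E'
import numpy as np, cv2
from plant import robot
from scipy.spatial.transform import Rotation as Ro
def cam(n):
    im,d=robot.read_camera(n); m=robot.camera_model(n); return im,d,m
def pt(u,v,d,m):
    return m["R"].T@(np.linalg.inv(m["K"])@np.array([u,v,1.])*d-m["t"])
def atz(u,v,z,m):
    r=m["R"].T@np.linalg.inv(m["K"])@np.array([u,v,1.]); c=-m["R"].T@m["t"]
    return c+r*(z-c[2])/r[2]
def proj(X,m):
    p=m["K"]@(m["R"]@np.asarray(X)+m["t"]); return p[:2]/p[2]
def save(n,im): cv2.imwrite("pics/"+n,im[:,:,::-1])
def cloud(d,m):
    v,u=np.mgrid[0:420,0:560]; P=np.stack([u,v,np.ones_like(u)],-1)@np.linalg.inv(m["K"]).T*d[...,None]
    return (P-m["t"])@m["R"]
E
python3 - <<'E'
from h import *
np.set_printoptions(precision=3,suppress=True)
for n in ["top","scene"]:
    im,d,m=cam(n); save(n+"0.png",cv2.resize(im,(800,600)))
    np.savez(n+"0.npz",im=im,d=d,**m)
    print(n,-m["R"].T@m["t"],m["R"].ravel(),m["K"][0])
    for l in ["blank_1","pallet","cap_left","hammer_grip","rest_pad","reader","dock_seat","code_label_mid","tape_measure","nut_0"]:
        try:
            for r in robot.recognise(n,l)[:4]:
                u,v=r["uv"]; print(l,np.round(r["uv"]),round(r["confidence"],2),pt(u,v,d[int(v),int(u)],m))
        except Exception as e: print(l,e)
print(robot.read_state())
E
```

```text
top [0.357 0.252 1.563] [-0.003 -1.     0.002 -0.989  0.003 -0.147  0.147 -0.002 -0.989] [516.823   0.    277.538]
blank_1 it knows: blank_1_mid, blank_2_mid, blank_3_mid, cap_left, cap_mid, cap_right, code_label_mid, dock_seat, hammer_face, hammer_grip, nest_left, nest_mid, nest_right, nut, pallet, pin_left, pin_mid, pin
pallet [331. 205.] 0.63 [0.591 0.087 0.01 ]
pallet [358. 172.] 0.23 [0.675 0.017 0.097]
cap_left [301. 169.] 0.64 [0.684 0.18  0.099]
hammer_grip [205. 208.] 0.73 [0.575 0.462 0.069]
hammer_grip [329. 203.] 0.42 [0.599 0.092 0.009]
hammer_grip [242. 261.] 0.2 [0.421 0.354 0.041]
rest_pad [220. 216.] 0.78 [0.561 0.423 0.002]
reader [376. 264.] 0.61 [ 0.411 -0.025  0.113]
dock_seat [330. 170.] 0.27 [0.684 0.097 0.094]
code_label_mid [377. 193.] 0.8 [ 0.615 -0.04   0.079]
tape_measure [235. 168.] 0.84 [0.697 0.376 0.062]
tape_measure [329. 170.] 0.55 [0.681 0.098 0.092]
nut_0 [182. 245.] 0.57 [0.472 0.539 0.003]
nut_0 [377. 259.] 0.34 [ 0.423 -0.026  0.123]
scene [0.01  1.048 0.495] [-0.841 -0.54  -0.025 -0.196  0.347 -0.917  0.504 -0.767 -0.398] [428.345   0.    286.2
[... 607 characters left out ...]
. 233.] 0.8 [0.671 0.4   0.046]
tape_measure [272. 305.] 0.54 [0.396 0.517 0.017]
nut_0 [274. 303.] 0.79 [0.405 0.499 0.007]
nut_0 [253. 185.] 0.66 [0.686 0.182 0.092]
nut_0 [234. 300.] 0.49 [0.478 0.529 0.007]
nut_0 [229. 244.] 0.25 [0.558 0.441 0.067]
{'t': 1.0, 'q': array([ 1.026,  0.13 ,  1.488,  0.   ,  1.523, -0.085]), 'dq': array([-0.002,  0.   , -0.   , -0.002, -0.   , -0.001]), 'joint_torque': array([ -0.   , -55.977, -49.207,   0.077,   0.022,  -0.   ]), 'tool_pos': array([0.266, 0.538, 0.23 ]), 'orientation': array([-0.716, -3.059,  0.   ]), 'force': array([-0.024,  0.452, -0.23 ]), 'wrist_torque': array([0.005, 0.019, 0.091]), 'gripper_force': 0.0, 'opening': 0.09314108975928687}
```

View pics/top0.png

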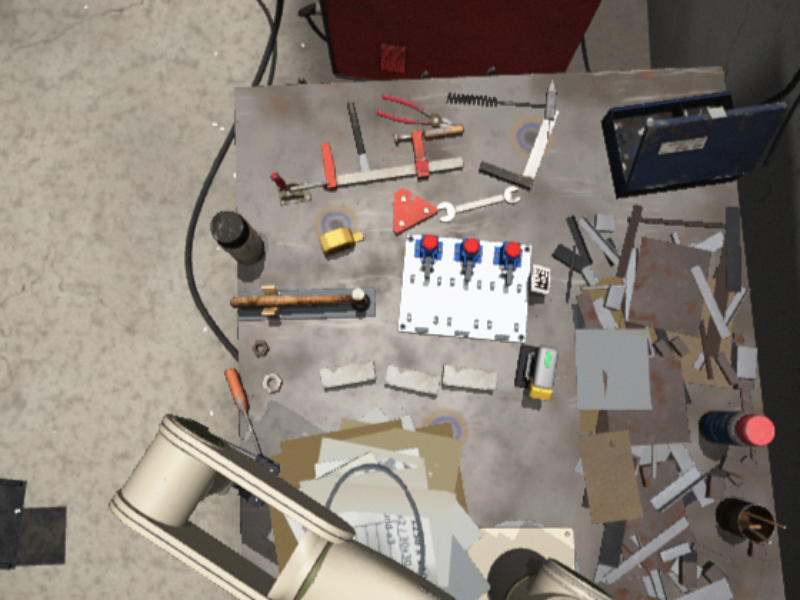

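View pics/scene0.png

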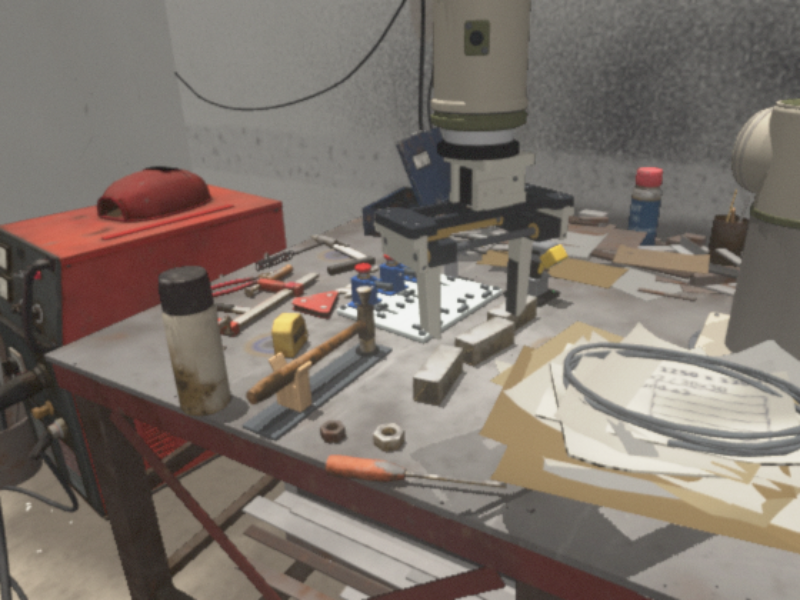

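Top view (800x600): three blanks at about (348,374), (413,380) and (470,377). Red caps at (430,242), (471,246) and (512,250). Hammer head at (360,297) with the handle running left, reader at (542,370) with its nose towards the robot, label at (541,280).

```bash
python3 - <<'E'
from h import *
np.set_printoptions(precision=4,suppress=True)
z=np.load("top0.npz"); m={k:z[k] for k in "KRt"}; im=z["im"].astype(int); d=z["d"]; P=cloud(d,m)
def comps(mask,mn=15):
    n,l,s,c=cv2.connectedComponentsWithStats(mask.astype(np.uint8)); return [(l==i) for i in range(1,n) if s[i,4]>=mn]
def rect(Q):
    (c,s,a)=cv2.minAreaRect((Q[:,:2]*1000).astype(np.float32)); return np.round(c,1),np.round(s,1),round(a,1)
R,G,B=im[...,0],im[...,1],im[...,2]
print("caps")
X,Y,Z=P[...,0],P[...,1],P[...,2]
for c in comps((R>130)&(G<70)&(B<70)&(X>.62)&(X<.74)&(Y<.25)&(Y>-.05)):
    v,u=np.nonzero(c); print(c.sum(), "col centroid at z.0915:",atz(u.mean(),v.mean(),.0915,m),"depth",np.median(P[c],0))
print("blanks")
for c in comps((Z>.03)&(Z<.05)&(X>.3)&(X<.5)&(Y>.05)&(Y<.45),60):
    print(c.sum(),rect(P[c]),P[c][:,2].mean())
print("reader")
for c in comps((Z>.06)&(Z<.15)&(X>.3)&(X<.5)&(Y<.05)&(Y>-.15),20): print(c.sum(),rect(P[c]),np.median(P[c],0))
c=(Z>.1)&(Z<.125)&(X>.3)&(X<.5)&(Y<.05)&(Y>-.15); print("top",rect(P[c]))
c=(R>150)&(B<90)&(G>110)&(X>.3)&(X<.5)&(Y<.05)&(Y>-.15); print("yellow",P[c].mean(0))
print("dock",[ (k.sum(),rect(P[k])) for k in comps((Z>.03)&(Z<.055)&(X>.35)&(X<.5)&(Y<.05)&(Y>-.15),10)])
print("pallet")
c=(Z>.004)&(Z<.03)&(X>.45)&(X<.75)&(Y<.25)&(Y>-.06)&(R>150)&(B>150); print(rect(P[c]))
print("hammer")
for c in comps((Z>.035)&(Z<.15)&(X>.48)&(X<.62)&(Y>.3)&(Y<.75),20): print(c.sum(),rect(P[c]),np.median(P[c],0))
c=(Z>.1)&(Z<.14)&(X>.48)&(X<.64)&(Y>.3)&(Y<.6); print("peen",P[c].mean(0) if c.any() else 0)
c=(Z>.05)&(Z<.085)&(X>.48)&(X<.64)&(Y>.3)&(Y<.75);
f=np.polyfit(Y[c],X[c],1); print("handle",f,Y[c].min(),Y[c].max(),Z[c].mean())
print("label")
c=(X>.55)&(X<.68)&(Y<-.02)&(Y>-.1)&(Z>.04)&(Z<.1); print(c.sum(),P[c].mean(0),rect(P[c]));
Q=P[c]-P[c].mean(0); print(np.linalg.svd(Q,full_matrices=False)[2][2])
save("t_crop.png",cv2.resize(z["im"][150:300,130:410],(784,420),interpolation=cv2.INTER_CUBIC))
E
```

```text
caps
78 col centroid at z.0915: [0.6854 0.1817 0.0915] depth [0.6844 0.1819 0.0929]
78 col centroid at z.0915: [0.6776 0.0971 0.0915] depth [0.6771 0.0962 0.093 ]
78 col centroid at z.0915: [0.6694 0.0124 0.0915] depth [0.67   0.0123 0.0929]
blanks
515 (array([419.8, 351.1]), array([ 39.9, 109.6]), 9.7) 0.04044842347529839
515 (array([408. , 217.6]), array([110. ,  40.1]), 77.6) 0.04022388110484076
494 (array([411.7, 102.2]), array([105.4,  40.1]), 82.8) 0.040474740691993825
449 (array([317.6, 294.5]), array([202.4,  34.3]), 89.9) 0.04129270964191447
reader
763 (array([ 424.1, -129.4]), array([151.7,  41.2]), 0.1) [ 0.4224 -0.13    0.0764]
589 (array([418.7, -38.9]), array([ 44.3, 103.5]), 80.2) [ 0.4173 -0.0362  0.1175]
top (array([419.1, -40.1]), array([ 43.1, 101.9]), 79.4)
yellow [ 0.3786 -0.0311  0.1086]
dock [(np.int64(69), (array([435.6, -23.5]), array([14.3, 54.3]), 79.0)), (np.int64(23), (array([405.2,  47.5]), array([ 4.3, 38.2]), 88.1))]
pallet
(array([599.1, 101. ]), array([301.4, 293.6]), 87.2)
hammer
836 (array([564., 452.]), array([276.1,  59.1]), 86.1) [0.5688 0.4864 0.0701]
peen [0.5732 0.3259 0.1202]
handle [-0.0205  0.5784] 0.31478397783459583 0.5899606954616612 0.06954484172493028
label
302 [ 0.6209 -0.0528  0.0668] (array([633.9, -58.2]), array([ 56.5, 118.4]), 62.9)
[ 0.1442  0.6094 -0.7796]
```

View pics/t_crop.png

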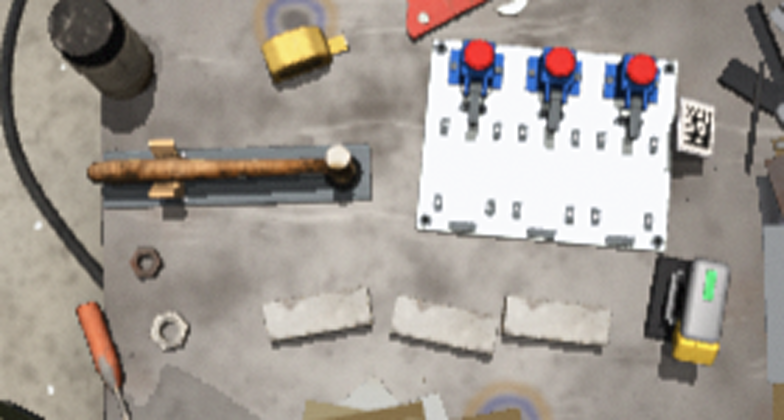

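The crop confirms the measurements: blanks in a row at crop (318,315), (445,325) and (555,320), jaws lying towards the nests, label at (697,128), reader head at (700,310). The caps are 85 mm apart and the pallet is yawed -5.4°.

```bash
cat >> h.py <<'E'
def rel(poses,ref=None):
    """poses: (x,y,z,closing angle deg,[note]); prints tool-axis shift + turn about tool z from current pose (tool down)"""
    s=robot.read_state(); R=Ro.from_rotvec(s["orientation"]).as_matrix(); p=s["tool_pos"]
    a=np.degrees(np.arctan2(R[1,1],R[0,1]))
    print("t",round(s["t"],2),"pos",np.round(p,4),"closing",round(a,1),"zaxis",np.round(R[:,2],3),"q",np.round(s["q"],2),"F",np.round(s["force"],1),"open",round(s["opening"],4),"gf",round(s["gripper_force"],1))
    for P in poses:
        da=(P[3]-a+90)%180-90 if len(P)<5 else P[3]-a+360*round((a-P[3])/360)
        # tool z is down: positive world yaw = negative turn about tool z
        print(np.round(R.T@(np.array(P[:3])-p),4),"turn z",round(-np.radians(da),3))
PY=np.array([0.0941,0.9956]); PX=np.array([0.9956,-0.0941])
E
python3 - <<'E'
from h import *
rel([(.685,.1817,.16,84.6),(.685,.1817,.084,84.6),(.6775,.0971,.16,84.6),(.6695,.0124,.16,84.6)])
E
```

```text
t 1.0 pos [0.2662 0.5377 0.2296] closing 63.7 zaxis [-0. -0. -1.] q [ 1.03  0.13  1.49  0.    1.52 -0.09] F [-0.   0.5 -0.2] open 0.0931 gf 0.0
[-0.5332 -0.1332  0.0696] turn z -0.366
[-0.5332 -0.1332  0.1456] turn z -0.366
[-0.5641 -0.2123  0.0696] turn z -0.366
[-0.5945 -0.2918  0.0696] turn z -0.366
```

Call:
{"op": "move_arm", "data": {"deltas": [-0.533,-0.133,0.07,0,0,-0.366,0.65,-0.533,-0.133,0.07,0,0,-0.366,0.65,-0.533,-0.133,0.07,0,0,-0.366,0.65,-0.533,-0.133,0.07,0,0,-0.366,0.65,-0.533,-0.133,0.07,0,0,-0.366,0.65,-0.533,-0.133,0.07,0,0,-0.366,0.65,-0.533,-0.133,0.07,0,0,-0.366,0.65,-0.533,-0.133,0.07,0,0,-0.366,0.65,-0.533,-0.133,0.07,0,0,-0.366,0.65,-0.533,-0.133,0.07,0,0,-0.366,0.65,-0.533,-0.133,0.07,0,0,-0.366,0.65,-0.533,-0.133,0.07,0,0,-0.366,0.65], "squeeze": 25}}

```text
t: 2.5
tool_pos: [0.6843, 0.1833, 0.1604]
orientation: [0.145, 3.138, 0.001]
force: [-0.4, -0.1, -0.6]
opening: 0.0605
gripper_force: 0.0
```

```bash
python3 - <<'E'
from h import *
rel([(.685,.1817,.084,84.6),(.6775,.0971,.16,84.6),(.6695,.0124,.16,84.6)])
im,d,m=cam("scene"); save("s1.png",cv2.resize(im[120:270,170:370],(800,600),interpolation=cv2.INTER_CUBIC))
E
```

```text
t 2.5 pos [0.6843 0.1833 0.1604] closing 84.7 zaxis [ 0.001  0.    -1.   ] q [ 0.19  0.46  1.22  0.    1.46 -1.29] F [-0.4 -0.1 -0.6] open 0.0605 gf 0.0
[-0.0008 -0.0016  0.0764] turn z 0.002
[-0.0011 -0.0865  0.0003] turn z 0.002
[-0.001  -0.1716  0.0003] turn z 0.002
```

View pics/s1.png

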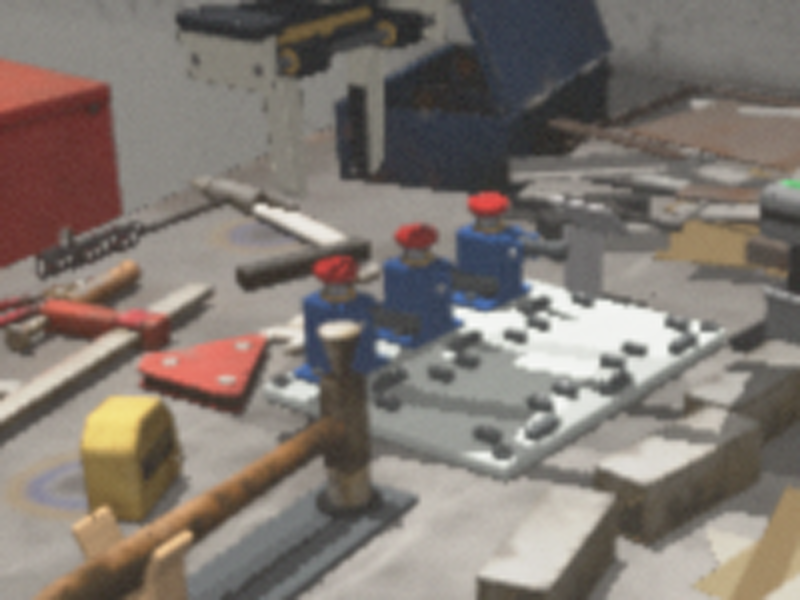

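The open gripper hangs above the left cap (crop (335,265)), so I go down, grip and pull.

Call:
{"op": "move_arm", "data": {"deltas": [0,0,0.04,0,0,0,0.65,0,0,0.076,0,0,0,0.65,0,0,0.076,0,0,0,0.65,0,0,0.076,0,0,0,0,0,0,0.076,0,0,0,0,0,0,0.076,0,0,0,0,0,0,0.076,0,0,0,0,0,0,0.068,0,0,0,0,0,0,0.062,0,0,0,0,0,0,0.06,0,0,0,0,0,0,0.06,0,0,0,0.65,0,0,0.06,0,0,0,0.65], "squeeze": 25}}

```text
t: 4.05
tool_pos: [0.6846, 0.1824, 0.0998]
orientation: [-0.147, -3.138, -0.001]
force: [-0.2, 0.2, 0.0]
opening: 0.0462
gripper_force: 0.0
```

```bash
python3 - <<'E'
from h import *
rel([(.6775,.0971,.16,84.6)])
im,d,m=cam("scene"); save("s2.png",cv2.resize(im[120:270,170:370],(600,450),interpolation=cv2.INTER_CUBIC))
E
```

```text
t 4.05 pos [0.6846 0.1824 0.0998] closing 84.6 zaxis [-0.     0.001 -1.   ] q [ 0.19  0.5   1.28  0.    1.36 -1.29] F [-0.2  0.2  0. ] open 0.0462 gf 0.0
[-0.0009 -0.0856 -0.0602] turn z 0.001
```

View pics/s2.png

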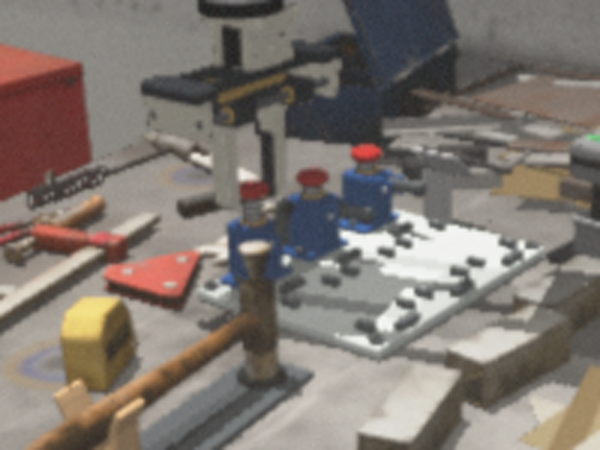

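Left pin is up: its bright stem shows at (252,205). On to the mid pin.

Call:
{"op": "move_arm", "data": {"deltas": [0,0,-0.045,0,0,0,0.65,-0.001,-0.0855,-0.045,0,0,0,0.65,-0.001,-0.0855,-0.045,0,0,0,0.65,-0.001,-0.0855,-0.01,0,0,0,0.65,-0.001,-0.0855,0.016,0,0,0,0.65,-0.001,-0.0855,0.016,0,0,0,0.65,-0.001,-0.0855,0.016,0,0,0,0,-0.001,-0.0855,0.016,0,0,0,0,-0.001,-0.0855,0.016,0,0,0,0,-0.001,-0.0855,0.016,0,0,0,0,-0.001,-0.0855,0.007,0,0,0,0,-0.001,-0.0855,0,0,0,0,0]}}

```text
t: 5.6
tool_pos: [0.6781, 0.0965, 0.0988]
orientation: [0.148, 3.138, -0.0]
force: [21.5, -0.1, -38.1]
opening: 0.0316
gripper_force: 25.0
```

Call:
{"op": "move_arm", "data": {"deltas": [0,0,0,0,0,0,0.65,0,0,0,0,0,0,0.65,0,0,-0.045,0,0,0,0.65,0,-0.085,-0.045,0,0,0,0.65,0,-0.085,-0.045,0,0,0,0.65,0,-0.085,-0.01,0,0,0,0.65,0,-0.085,0.016,0,0,0,0.65,0,-0.085,0.016,0,0,0,0.65,0,-0.085,0.016,0,0,0,0,0,-0.085,0.016,0,0,0,0,0,-0.085,0.016,0,0,0,0,0,-0.085,0.016,0,0,0,0]}}

```text
t: 7.1
tool_pos: [0.6705, 0.0119, 0.0846]
orientation: [0.147, 3.136, -0.001]
force: [1.6, -2.2, 0.9]
opening: 0.0312
gripper_force: 25.0
```

Call:
{"op": "move_arm", "data": {"deltas": [0,0,-0.009,0,0,0,0,0,0,-0.016,0,0,0,0,0,0,-0.016,0,0,0,0,0,0,-0.016,0,0,0,0.65,0,0,-0.016,0,0,0,0.65,0,0,-0.07,0,0,0,0.65,0,0,-0.12,0,0,0,0.65,-0.3,0,-0.12,0,0,0,0.65,-0.3,0,-0.12,0,0,0,0.65]}}

```text
t: 8.22
tool_pos: [0.7916, 0.001, 0.2077]
orientation: [0.147, 3.134, 0.0]
force: [0.4, 0.4, -0.2]
opening: 0.0604
gripper_force: 0.0
```

```bash
cat >> h.py <<'E'
def rect(Q):
    (c,s,a)=cv2.minAreaRect((Q[:,:2]*1000).astype(np.float32)); return np.round(c,1),np.round(s,1),round(a,1)
def comps(mask,mn=15):
    n,l,s,c=cv2.connectedComponentsWithStats(mask.astype(np.uint8)); return [(l==i) for i in range(1,n) if s[i,4]>=mn]
def caps(im,d,m):
    P=cloud(d,m); X,Y,Z=np.moveaxis(P,-1,0); i=im.astype(int)
    for c in comps((i[...,0]>130)&(i[...,1]<70)&(i[...,2]<70)&(X>.62)&(X<.74)&(Y<.25)&(Y>-.05)):
        print("cap",c.sum(),np.round(P[c].mean(0),4),"zmed",np.round(np.median(Z[c]),4))
def blanks(im,d,m):
    P=cloud(d,m); X,Y,Z=np.moveaxis(P,-1,0)
    for c in comps((Z>.032)&(Z<.05)&(X>.33)&(X<.52)&(Y>.05)&(Y<.47),60): print("blank",c.sum(),rect(P[c]))
E
python3 - <<'E'
from h import *
rel([])
im,d,m=cam("top"); caps(im,d,m); blanks(im,d,m); save("t3.png",cv2.resize(im[140:300,130:410],(784,448),interpolation=cv2.INTER_CUBIC))
im,d,m=cam("scene"); caps(im,d,m)
E
```

```text
t 8.22 pos [0.7916 0.001  0.2077] closing 84.6 zaxis [ 0.004 -0.    -1.   ] q [-0.06  0.68  0.83  0.    1.62 -1.54] F [ 0.4  0.4 -0.2] open 0.0604 gf 0.0
cap 80 [0.6851 0.1817 0.1054] zmed 0.1054
cap 80 [0.6788 0.0966 0.1027] zmed 0.1053
blank 512 (array([419.8, 351. ]), array([ 40.1, 109.4]), 9.6)
blank 516 (array([408. , 217.7]), array([109.5,  39.9]), 77.6)
blank 488 (array([411.8, 101.5]), array([106.5,  40.2]), 82.9)
cap 18 [0.6616 0.0183 0.1046] zmed 0.1046
```

View pics/t3.png

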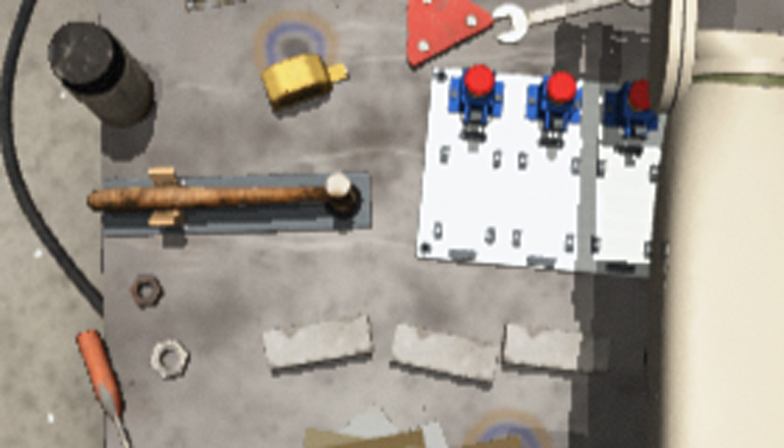

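All three pins are up (cap tops at 105 mm) and the blanks are where they were. Now blank C at crop (545,345).

```bash
python3 - <<'E'
from h import *
rel([(.4118,.102,.13,-7.1,1),(.4118,.102,.019,-7.1,1)])
E
```

```text
t 8.32 pos [7.925e-01 2.000e-04 1.965e-01] closing 84.6 zaxis [-0.006  0.    -1.   ] q [-0.06  0.7   0.83  0.    1.62 -1.54] F [-0.6 -0.5 -1.8] open 0.0604 gf 0.0
[0.3882 0.0655 0.0689] turn z 1.6
[0.3875 0.0655 0.1799] turn z 1.6
```

Call:
{"op": "move_arm", "data": {"deltas": [0.388,0.065,0.05,0,0,1.6,0.8,0.388,0.065,0.05,0,0,1.6,0.8,0.388,0.065,0.05,0,0,1.6,0.8,0.388,0.065,0.05,0,0,1.6,0.8,0.388,0.065,0.05,0,0,1.6,0.8,0.388,0.065,0.05,0,0,1.6,0.8,0.388,0.065,0.05,0,0,1.6,0.8,0.388,0.065,0.05,0,0,1.6,0.8,0.388,0.065,0.05,0,0,1.6,0.8,0.388,0.065,0.05,0,0,1.6,0.8,0.388,0.065,0.05,0,0,1.6,0.8], "squeeze": 30}}

```text
t: 9.7
tool_pos: [0.4094, 0.1019, 0.1542]
orientation: [2.351, 2.084, 0.001]
force: [-0.2, 0.1, -0.4]
opening: 0.0748
gripper_force: 0.0
```

```bash
python3 - <<'E'
from h import *
rel([(.4118,.102,.019,-7.1,1)])
E
```

```text
t 9.7 pos [0.4094 0.1019 0.1542] closing -6.9 zaxis [ 0.  0. -1.] q [ 0.12 -0.33  2.05  0.    1.41  0.24] F [-0.2  0.1 -0.4] open 0.0748 gf 0.0
[0.0003 0.0023 0.1352] turn z 0.004
```

Call:
{"op": "move_arm", "data": {"deltas": [0,0.002,0.06,0,0,0,0.8,0,0.002,0.11,0,0,0,0.8,0,0.002,0.135,0,0,0,0.8,0,0.002,0.135,0,0,0,0.8,0,0.002,0.135,0,0,0,0,0,0.002,0.135,0,0,0,0,0,0.002,0.135,0,0,0,0,0,0.002,0.135,0,0,0,0,0,0.002,0.11,0,0,0,0,0,0.002,0.05,0,0,0,0,0,0.002,0.035,0,0,0,0,0,0.002,0.035,0,0,0,0]}}

```text
t: 11.2
tool_pos: [0.4124, 0.1018, 0.1198]
orientation: [2.353, 2.08, 0.003]
force: [-0.3, 0.1, -3.4]
opening: 0.0401
gripper_force: 30.0
```

```bash
python3 - <<'E'
from h import *
rel([(.562,.0226,.1,84.6,1),(.562,.0226,.032,84.6,1)])
im,d,m=cam("top");P=cloud(d,m);X,Y,Z=np.moveaxis(P,-1,0)
for c in comps((Z>.09)&(Z<.16)&(X>.33)&(X<.5)&(Y>.03)&(Y<.2),20): print(c.sum(),rect(P[c]),Z[c].mean())
E
```

```text
t 11.2 pos [0.4124 0.1018 0.1198] closing -7.0 zaxis [ 0.002  0.    -1.   ] q [ 0.12 -0.29  2.09 -0.    1.34  0.24] F [-0.3  0.1 -3.4] open 0.0401 gf 30.0
[-0.0602  0.1582  0.0201] turn z -1.6
[-0.0603  0.158   0.0881] turn z -1.6
67 (array([418.6, 150.2]), array([12.4, 40.7]), 89.8) 0.13256129088713003
```

Call:
{"op": "move_arm", "data": {"deltas": [-0.06,0.158,0,0,0,-1.6,0,-0.06,0.158,0,0,0,-1.6,0,-0.06,0.158,0,0,0,-1.6,0,-0.06,0.158,0,0,0,-1.6,0,-0.06,0.158,0,0,0,-1.6,0,-0.06,0.158,0,0,0,-1.6,0,-0.06,0.158,0,0,0,-1.6,0,-0.06,0.158,0,0,0,-1.6,0,-0.06,0.158,0,0,0,-1.6,0,-0.06,0.158,0,0,0,-1.6,0,-0.06,0.158,0.03,0,0,-1.6,0,-0.06,0.158,0.03,0,0,-1.6,0]}}

```text
t: 12.75
tool_pos: [0.5578, 0.0229, 0.085]
orientation: [-0.15, -3.13, -0.0]
force: [-1.1, 0.0, -2.4]
opening: 0.0399
gripper_force: 30.0
```

```bash
python3 - <<'E'
from h import *
rel([(.562,.0226,.034,84.6,1)])
im,d,m=cam("scene"); save("s4.png",cv2.resize(im[110:260,220:420],(600,450),interpolation=cv2.INTER_CUBIC))
im,d,m=cam("top"); P=cloud(d,m);X,Y,Z=np.moveaxis(P,-1,0)
a=np.array([.562,.0226]); A=(X-a[0])*PX[0]+(Y-a[1])*PX[1]; B=(X-a[0])*PY[0]+(Y-a[1])*PY[1]
c=(abs(B)<.035)&(abs(A)<.08)&(Z>.05)&(Z<.1); print(c.sum(), A[c].min(),A[c].max(),B[c].min(),B[c].max()) if c.any() else 0
E
```

```text
t 12.75 pos [0.5578 0.0229 0.085 ] closing 84.5 zaxis [-0.008  0.    -1.   ] q [-0.05  0.14  1.75 -0.    1.26 -1.53] F [-1.1  0.  -2.4] open 0.0399 gf 30.0
[-0.0046  0.0001  0.051 ] turn z -0.002
17 -0.054874551525866934 -0.026788963075238252 0.013611002079305063 0.02088697785772956
```

View pics/s4.png

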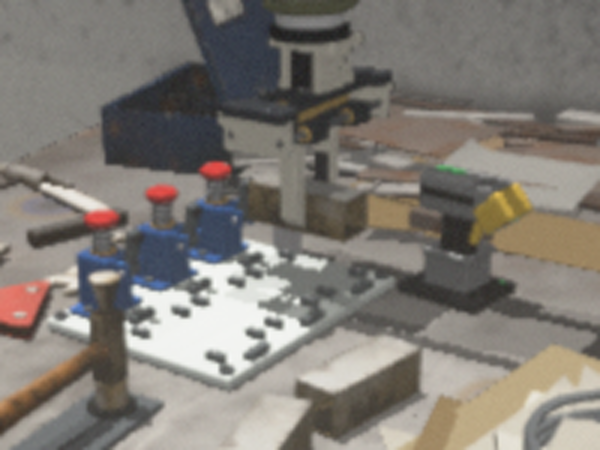

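Call:
{"op": "move_arm", "data": {"deltas": [0.003,0,0.02,0,0,0,0,0.003,0,0.02,0,0,0,0,0.003,0,0.02,0,0,0,0,0.003,0,0.02,0,0,0,0]}}

```text
t: 13.35
tool_pos: [0.5589, 0.023, 0.0703]
orientation: [0.147, 3.136, -0.0]
force: [0.1, -0.8, -2.5]
opening: 0.0399
gripper_force: 30.0
```

```bash
python3 - <<'E'
from h import *
rel([(.562,.0226,.034,84.6,1)])
for n in ["top","scene"]:
    im,d,m=cam(n); P=cloud(d,m);X,Y,Z=np.moveaxis(P,-1,0)
    a=np.array([.562,.0226]); A=(X-a[0])*PX[0]+(Y-a[1])*PX[1]; B=(X-a[0])*PY[0]+(Y-a[1])*PY[1]
    for lo,hi in [(.082,.1),(.06,.08)]:
        c=(abs(B)<.03)&(abs(A)<.08)&(Z>lo-.015)&(Z<hi-.015); 
        if c.any(): print(n,lo,c.sum(), np.sort(A[c])[:4],np.sort(A[c])[-4:],B[c].min(),B[c].max(),np.median(Z[c]))
E
```

```text
t 13.35 pos [0.5589 0.023  0.0703] closing 84.6 zaxis [ 0.002 -0.    -1.   ] q [-0.05  0.15  1.76 -0.    1.22 -1.53] F [ 0.1 -0.8 -2.5] open 0.0399 gf 30.0
[-0.003  -0.0001  0.0363] turn z 0.0
top 0.082 4 [-0.05460486 -0.04875937 -0.04301443 -0.0372893 ] [-0.05460486 -0.04875937 -0.04301443 -0.0372893 ] 0.019771193324271803 0.02119289388637735 0.06928281071280179
top 0.06 6 [-0.0531207  -0.04534373 -0.03927581 -0.03343307] [-0.03927581 -0.03343307 -0.02990865 -0.02723663] 0.01550958225971177 0.020588181378402584 0.061736789366703154
scene 0.082 213 [-0.05754141 -0.0572712  -0.05717472 -0.05677418] [0.07553209 0.0759978  0.07802716 0.07894294] -0.021581749884212055 0.02930796159537343 0.07551857344979554
scene 0.06 206 [-0.05779558 -0.05740693 -0.05733228 -0.05728688] [0.07809153 0.07828712 0.07832707 0.07871774] -0.0229031778238094 0.029962521338572183 0.05728192156941439
```

Call:
{"op": "move_arm", "data": {"deltas": [-0.0015,0,0.01,0,0,0,0,-0.0015,0,0.02,0,0,0,0,-0.0015,0,0.03,0,0,0,0,-0.0015,0,0.038,0,0,0,0,-0.0015,0,0.038,0,0,0,0]}}

```text
t: 14.08
tool_pos: [0.5596, 0.0229, 0.0309]
orientation: [-0.147, -3.138, 0.0]
force: [-1.0, -0.1, -0.4]
opening: 0.0396
gripper_force: 30.0
```

Call:
{"op": "move_arm", "data": {"deltas": [0,0,0,0,0,0,0.6,0,0,0,0,0,0,0.6,0,0,-0.06,0,0,0,0.6,0,0,-0.12,0,0,0,0.8,0.169,0.18,-0.12,0,0,1.693,0.8,0.169,0.18,-0.12,0,0,1.693,0.8,0.169,0.18,-0.12,0,0,1.693,0.8,0.169,0.18,-0.12,0,0,1.693,0.8,0.169,0.18,-0.12,0,0,1.693,0.8,0.169,0.18,-0.12,0,0,1.693,0.8,0.169,0.18,-0.12,0,0,1.693,0.8,0.169,0.18,-0.12,0,0,1.693,0.8]}}

```text
t: 15.58
tool_pos: [0.4082, 0.2181, 0.1512]
orientation: [2.195, 2.247, 0.001]
force: [0.5, 0.9, 0.0]
opening: 0.0747
gripper_force: 0.0
```

```bash
cat >> h.py <<'E'
def nest(a,im,d,m,zt=.052):
    P=cloud(d,m);X,Y,Z=np.moveaxis(P,-1,0); a=np.array(a)
    A=(X-a[0])*PX[0]+(Y-a[1])*PX[1]; B=(X-a[0])*PY[0]+(Y-a[1])*PY[1]
    c=(abs(B)<.035)&(abs(A)<.062)&(abs(Z-zt)<.007)
    if c.sum()>10:
        Q=np.stack([A[c],B[c]],1); print("nest",c.sum(),rect(Q),"z",np.median(Z[c]))
E
python3 - <<'E'
from h import *
im,d,m=cam("top"); blanks(im,d,m); nest((.562,.0226),im,d,m)
rel([(.408,.2177,.019,-12.4,1)])
im,d,m=cam("scene"); nest((.562,.0226),im,d,m); blanks(im,d,m)
E
```

```text
blank 470 (array([419.4, 354.5]), array([ 40.2, 102.9]), 9.5)
nest 490 (array([0.2, 0.6]), array([ 41.1, 110.2]), 89.7) z 0.052449027297070475
t 15.62 pos [0.4082 0.2181 0.1512] closing 0.8 zaxis [ 0.  0. -1.] q [ 0.38 -0.2   1.95  0.    1.39  0.37] F [0.1 0.5 0.3] open 0.0742 gf 0.0
[-0.0004 -0.0003  0.1322] turn z 0.23
nest 257 (array([-2.4,  1.8]), array([112.1,  45.6]), 0.0) z 0.05236889517409137
blank 451 (array([404.9, 218.1]), array([113.6,  43. ]), 76.2)
blank 541 (array([417.3, 351.1]), array([ 41.6, 111.6]), 9.7)
```

Blank C sits in the right nest, centred within 1 mm, top at 52 mm. Now blank B.

Call:
{"op": "move_arm", "data": {"deltas": [0,0,0.05,0,0,0.23,0.8,0,0,0.1,0,0,0.23,0.8,0,0,0.132,0,0,0.23,0.8,0,0,0.132,0,0,0.23,0.8,0,0,0.132,0,0,0.23,0,0,0,0.132,0,0,0.23,0,0,0,0.132,0,0,0.23,0,0,0,0.132,0,0,0.23,0,0,0,0.11,0,0,0.23,0,0,0,0.05,0,0,0.23,0,0,0,0.033,0,0,0.23,0,0,0,0.033,0,0,0.23,0]}}

```text
t: 17.18
tool_pos: [0.409, 0.2183, 0.1188]
orientation: [2.432, 1.987, 0.004]
force: [-0.7, 0.1, -4.2]
opening: 0.0398
gripper_force: 29.9
```

```bash
python3 - <<'E'
from h import *
rel([(.570,.1073,.118,84.6,1)])
E
```

```text
t 17.18 pos [0.409  0.2183 0.1188] closing -11.5 zaxis [ 0.002  0.001 -1.   ] q [ 0.38 -0.17  1.99 -0.    1.32  0.58] F [-0.7  0.1 -4.2] open 0.0398 gf 29.9
[-0.0766  0.1799  0.0011] turn z -1.677
```

Call:
{"op": "move_arm", "data": {"deltas": [-0.074,0.182,0,0,0,-1.69,0,-0.074,0.182,0,0,0,-1.69,0,-0.074,0.182,0,0,0,-1.69,0,-0.074,0.182,0,0,0,-1.69,0,-0.074,0.182,0,0,0,-1.69,0,-0.074,0.182,0,0,0,-1.69,0,-0.074,0.182,0,0,0,-1.69,0,-0.074,0.182,0,0,0,-1.69,0,-0.074,0.182,0,0,0,-1.69,0,-0.074,0.182,0.02,0,0,-1.69,0,-0.074,0.182,0.045,0,0,-1.69,0,-0.074,0.182,0.045,0,0,-1.69,0]}}

```text
t: 18.68
tool_pos: [0.5678, 0.1087, 0.0675]
orientation: [-0.133, -3.13, 0.002]
force: [0.4, 0.0, -2.6]
opening: 0.0398
gripper_force: 29.9
```

Call:
{"op": "move_arm", "data": {"deltas": [0,0,0,0,0,0,0,0,0,0,0,0,0,0]}}

```text
t: 18.92
tool_pos: [0.5724, 0.1091, 0.0738]
orientation: [0.13, 3.137, 0.0]
force: [-0.5, -0.3, -2.4]
opening: 0.0396
gripper_force: 29.9
```

```bash
python3 - <<'E'
from h import *
rel([(.570,.1073,.031,84.6,1)])
n=(.570,.1073); zt=robot.read_state()["tool_pos"][2]+.021
for k in ["top","scene"]:
    im,d,m=cam(k); nest(n,im,d,m,zt)
    P=cloud(d,m);X,Y,Z=np.moveaxis(P,-1,0); A=(X-n[0])*PX[0]+(Y-n[1])*PX[1]; B=(X-n[0])*PY[0]+(Y-n[1])*PY[1]
    c=(abs(B)<.03)&(abs(A)<.08)&(abs(Z-zt+.014)<.012); print(k,np.round(np.sort(A[c])[:4],4))
E
```

```text
t 18.93 pos [0.5724 0.1091 0.0738] closing 85.3 zaxis [ 0.001  0.    -1.   ] q [ 0.1   0.21  1.69 -0.    1.24 -1.39] F [-0.5 -0.3 -2.4] open 0.0396 gf 29.9
[ 0.0023 -0.002   0.0428] turn z 0.012
nest 42 (array([-34.3, -13.2]), array([32.2, 11.8]), 12.6) z 0.09412029492181839
top [-0.0471 -0.0445 -0.0417 -0.0417]
nest 261 (array([1.8, 3.6]), array([115. ,  64.8]), 10.7) z 0.09459696402478397
scene [-0.0553 -0.0534 -0.0533 -0.0527]
```

Call:
{"op": "move_arm", "data": {"deltas": [0.0025,-0.002,0.015,0,0,0.012,0,0.0025,-0.002,0.025,0,0,0.012,0,0.0025,-0.002,0.035,0,0,0.012,0,0.0025,-0.002,0.042,0,0,0.012,0,0.0025,-0.002,0.042,0,0,0.012,0]}}

```text
t: 19.65
tool_pos: [0.5691, 0.1073, 0.0314]
orientation: [-0.147, -3.138, 0.0]
force: [-2.9, -0.5, 2.5]
opening: 0.0398
gripper_force: 30.0
```

```bash
python3 - <<'E'
from h import *
rel([(.4198,.351,.15,9.7,1)])
E
```

```text
t 19.65 pos [0.5691 0.1073 0.0314] closing 84.6 zaxis [-0. -0. -1.] q [ 0.1   0.26  1.72 -0.    1.16 -1.38] F [-2.9 -0.5  2.5] open 0.0398 gf 30.0
[ 0.1715  0.2286 -0.1186] turn z 1.308
```

Call:
{"op": "move_arm", "data": {"deltas": [0,0,0,0,0,0,0.6,0,0,0,0,0,0,0.6,0,0,-0.06,0,0,0,0.6,0,0,-0.12,0,0,0,0.8,0.171,0.228,-0.13,0,0,1.308,0.8,0.171,0.228,-0.13,0,0,1.308,0.8,0.171,0.228,-0.13,0,0,1.308,0.8,0.171,0.228,-0.13,0,0,1.308,0.8,0.171,0.228,-0.13,0,0,1.308,0.8,0.171,0.228,-0.13,0,0,1.308,0.8,0.171,0.228,-0.13,0,0,1.308,0.8,0.171,0.228,-0.13,0,0,1.308,0.8]}}

```text
t: 21.15
tool_pos: [0.4201, 0.3507, 0.1611]
orientation: [2.03, 2.398, 0.001]
force: [0.1, -0.6, -0.2]
opening: 0.0739
gripper_force: 0.0
```

```bash
python3 - <<'E'
from h import *
rel([(.4198,.351,.019,9.7,1)])
im,d,m=cam("top"); blanks(im,d,m); nest((.562,.0226),im,d,m); nest((.570,.1073),im,d,m)
im,d,m=cam("scene"); blanks(im,d,m)
E
```

```text
t 21.15 pos [0.4201 0.3507 0.1611] closing 9.5 zaxis [ 0.  0. -1.] q [0.6  0.03 1.72 0.   1.39 0.44] F [ 0.1 -0.6 -0.2] open 0.0739 gf 0.0
[ 0.0003 -0.0003  0.1421] turn z -0.003
blank 73 (array([426. , 312.1]), array([38.9, 30.5]), 9.7)
nest 490 (array([ 5.1, -3.4]), array([ 41.5, 110.2]), 89.3) z 0.05275022114836196
nest 484 (array([1. , 0.3]), array([110.4,  40.6]), 0.0) z 0.05242034658739033
blank 550 (array([417.4, 351.3]), array([ 41.3, 112.4]), 9.0)
```

Call:
{"op": "move_arm", "data": {"deltas": [0,0,0.06,0,0,0,0.8,0,0,0.11,0,0,0,0.8,0,0,0.142,0,0,0,0.8,0,0,0.142,0,0,0,0.8,0,0,0.142,0,0,0,0,0,0,0.142,0,0,0,0,0,0,0.142,0,0,0,0,0,0,0.142,0,0,0,0,0,0,0.11,0,0,0,0,0,0,0.05,0,0,0,0,0,0,0.01,0,0,0,0,0,0,0.01,0,0,0,0]}}

```text
t: 22.75
tool_pos: [0.4224, 0.3519, 0.1555]
orientation: [2.024, 2.4, 0.012]
force: [0.5, 0.0, -2.2]
opening: 0.0398
gripper_force: 30.0
```

```bash
python3 - <<'E'
from h import *
rel([(.578,.1919,.15,84.6,1)])
im,d,m=cam("top"); P=cloud(d,m)
for a in [(.562,.0226),(.570,.1073)]:
    nest(a,im,d,m)
    X,Y,Z=np.moveaxis(P,-1,0); A=(X-a[0])*PX[0]+(Y-a[1])*PX[1]; B=(X-a[0])*PY[0]+(Y-a[1])*PY[1]
    c=(abs(B)<.015)&(abs(A)<.045)&(Z>.04)&(Z<.07); print(np.linalg.lstsq(np.stack([A[c],B[c],1+0*A[c]],1),Z[c],rcond=None)[0])
E
```

```text
t 22.75 pos [0.4224 0.3519 0.1555] closing 9.7 zaxis [ 0.006  0.004 -1.   ] q [ 0.6   0.03  1.73 -0.    1.37  0.43] F [ 0.5  0.  -2.2] open 0.0398 gf 30.0
[-0.1839  0.1264  0.0058] turn z -1.307
nest 489 (array([ 5. , -3.6]), array([109.3,  40.3]), 0.1) z 0.05228658707470428
[-0.00299456 -0.0024342   0.05243693]
nest 470 (array([0.8, 0.2]), array([ 40.6, 110. ]), 89.4) z 0.05224473125263182
[-0.00081487  0.02318792  0.05264957]
```

Call:
{"op": "move_arm", "data": {"deltas": [-0.183,0.129,0,0,0,-1.31,0,-0.183,0.129,0,0,0,-1.31,0,-0.183,0.129,0,0,0,-1.31,0,-0.183,0.129,0,0,0,-1.31,0,-0.183,0.129,0,0,0,-1.31,0,-0.183,0.129,0,0,0,-1.31,0,-0.183,0.129,0,0,0,-1.31,0,-0.183,0.129,0.04,0,0,-1.31,0,-0.183,0.129,0.08,0,0,-1.31,0,-0.183,0.129,0.08,0,0,-1.31,0,-0.183,0.129,0.08,0,0,-1.31,0,-0.183,0.129,0.08,0,0,-1.31,0]}}

```text
t: 24.3
tool_pos: [0.5795, 0.192, 0.0731]
orientation: [0.144, 3.135, 0.001]
force: [-0.3, 0.4, -1.9]
opening: 0.04
gripper_force: 30.0
```

```bash
python3 - <<'E'
from h import *
rel([(.578,.1919,.031,84.6,1)])
n=(.578,.1919); zt=robot.read_state()["tool_pos"][2]+.021
for k in ["top","scene"]:
    im,d,m=cam(k)
    P=cloud(d,m);X,Y,Z=np.moveaxis(P,-1,0); A=(X-n[0])*PX[0]+(Y-n[1])*PX[1]; B=(X-n[0])*PY[0]+(Y-n[1])*PY[1]
    c=(abs(B)<.03)&(abs(A)<.08)&(abs(Z-zt+.014)<.012); print(k,np.round(np.sort(A[c])[:4],4))
E
```

```text
t 24.3 pos [0.5795 0.192  0.0731] closing 84.7 zaxis [ 0.003  0.001 -1.   ] q [ 0.24  0.28  1.61 -0.    1.25 -1.24] F [-0.3  0.4 -1.9] open 0.04 gf 30.0
[ 0.0017 -0.0003  0.0421] turn z 0.003
top [-0.0532 -0.0528 -0.0525 -0.052 ]
scene [-0.0579 -0.0568 -0.0565 -0.0559]
```

Call:
{"op": "move_arm", "data": {"deltas": [0,0,0.015,0,0,0,0,0,0,0.025,0,0,0,0,0,0,0.035,0,0,0,0,0,0,0.042,0,0,0,0,0,0,0.042,0,0,0,0,0,0,0.042,0,0,0,0.6,0,0,0.042,0,0,0,0.6,0,0,-0.02,0,0,0,0.6,0,0,-0.08,0,0,0,0.6,0,0,-0.14,0,0,0,0.6]}}

```text
t: 25.65
tool_pos: [0.5779, 0.1916, 0.2125]
orientation: [-0.144, -3.138, 0.0]
force: [0.5, 0.1, 0.1]
opening: 0.0559
gripper_force: 0.0
```

```bash
python3 - <<'E'
from h import *
im,d,m=cam("top")
for a in [(.562,.0226),(.570,.1073),(.578,.1919)]: nest(a,im,d,m)
P=cloud(d,m);X,Y,Z=np.moveaxis(P,-1,0)
c=(Z>.1)&(Z<.14)&(X>.53)&(X<.62)&(Y>.29)&(Y<.36)
if c.any(): print("peen",rect(P[c]),P[c].mean(0),c.sum())
c=(Z>.055)&(Z<.08)&(X>.53)&(X<.62)&(Y>.36)&(Y<.6)
for lo in [.36,.4,.44,.52,.56]:
    k=c&(Y>lo)&(Y<lo+.03); print(lo,X[k].min(),X[k].max(),np.median(X[k]),np.median(Z[k]))
print(np.polyfit(Y[c],X[c],1))
rel([(.571,.396,.16,-1.2,1)])
save("t5.png",cv2.resize(im[140:300,130:410],(784,448),interpolation=cv2.INTER_CUBIC))
E
```

```text
nest 148 (array([ 19. , -11.9]), array([83.6, 27.8]), 4.7) z 0.052562662741677105
nest 289 (array([ 0.3, -0.1]), array([ 40.9, 108.7]), 88.1) z 0.05255823437861564
nest 121 (array([-22.8,  -8.5]), array([62.4, 23.8]), 5.1) z 0.052724189384098834
peen (array([573.3, 325.8]), array([21.6, 22.5]), 46.6) [0.57331352 0.32596233 0.11961274] 57
0.36 0.5632917369998182 0.5791954584977544 0.5707079936909014 0.06729599590990515
0.4 0.5612630345748433 0.5789889341580838 0.5698900224440839 0.06722997576687831
0.44 0.560211070802009 0.5790025481667849 0.5690079667762656 0.06921482305780835
0.52 0.5388412427843792 0.5984535658789645 0.5659729883644511 0.0711170065369171
0.56 0.5550425709216141 0.5792245264800727 0.5657264142340369 0.06990279461610444
[-0.02362553  0.58026965]
t 25.7 pos [0.5816 0.1926 0.223 ] closing 84.8 zaxis [ 0.012  0.003 -1.   ] q [ 0.24  0.16  1.47  0.    1.5  -1.24] F [1.5 1.1 6.8] open 0.0557 gf 0.0
[0.03   0.2014 0.0634] turn z 1.5
```

View pics/t5.png

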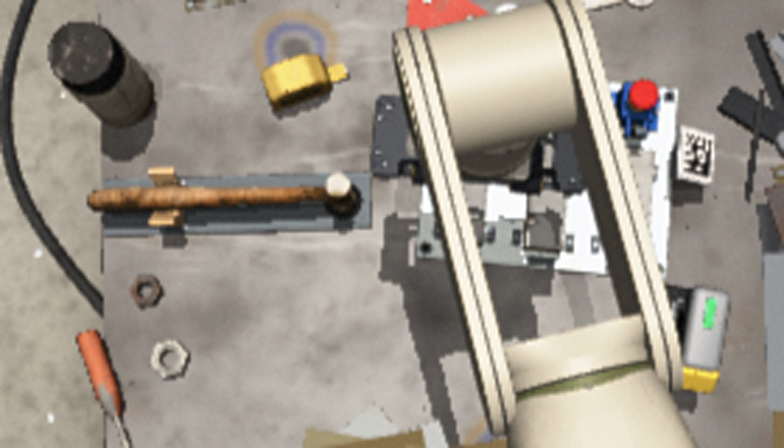

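Call:
{"op": "move_arm", "data": {"deltas": [0.03,0.201,0.063,0,0,1.456,0.6,0.03,0.201,0.063,0,0,1.456,0.6,0.03,0.201,0.063,0,0,1.456,0.6,0.03,0.201,0.063,0,0,1.456,0.6,0.03,0.201,0.063,0,0,1.456,0.6,0.03,0.201,0.063,0,0,1.456,0.6,0.03,0.201,0.063,0,0,1.456,0.6,0.03,0.201,0.063,0,0,1.456,0.6,0.03,0.201,0.063,0,0,1.456,0.6,0.03,0.201,0.063,0,0,1.456,0.6,0.03,0.201,0.063,0,0,1.456,0.6]}}

```text
t: 27.08
tool_pos: [0.5666, 0.3945, 0.1479]
orientation: [-2.193, -2.249, 0.0]
force: [0.1, 0.0, -0.3]
opening: 0.0558
gripper_force: 0.0
```

```bash
python3 - <<'E'
from h import *
rel([(.571,.396,.052,1.3,1)])
im,d,m=cam("top")
for a in [(.562,.0226),(.570,.1073),(.578,.1919)]: nest(a,im,d,m)
caps(im,d,m)
E
```

```text
t 27.07 pos [0.5666 0.3945 0.1479] closing 1.4 zaxis [-0. -0. -1.] q [0.53 0.42 1.3  0.   1.43 0.51] F [ 0.1  0.  -0.3] open 0.0558 gf 0.0
[0.0013 0.0044 0.0959] turn z 0.002
nest 489 (array([ 5.2, -3.5]), array([ 41.1, 109.7]), 89.8) z 0.05249089080608048
nest 473 (array([1.3, 0.1]), array([ 40.4, 110.9]), 89.7) z 0.05243581013991197
nest 483 (array([-0. , -0.1]), array([110.2,  40.1]), 0.3) z 0.052689113777316984
cap 80 [0.6848 0.1817 0.1051] zmed 0.1052
cap 77 [0.6773 0.0971 0.1058] zmed 0.1059
cap 80 [0.6692 0.0126 0.1063] zmed 0.1063
```

All three blanks are in their nests, flat. Now the hammer.

Call:
{"op": "move_arm", "data": {"deltas": [0.001,0.0045,0.05,0,0,0,0.6,0.001,0.0045,0.096,0,0,0,0.6,0.001,0.0045,0.096,0,0,0,0.6,0.001,0.0045,0.096,0,0,0,0.6,0.001,0.0045,0.096,0,0,0,0,0.001,0.0045,0.096,0,0,0,0,0.001,0.0045,0.096,0,0,0,0,0.001,0.0045,0.096,0,0,0,0,0.001,0.0045,0.096,0,0,0,0], "squeeze": 60}}

```text
t: 28.25
tool_pos: [0.5712, 0.3957, 0.0523]
orientation: [2.196, 2.247, 0.0]
force: [-1.4, -0.6, 2.6]
opening: 0.0186
gripper_force: 60.0
```

```bash
python3 - <<'E'
from h import *
rel([(.571,.396,.19,1.3,1)])
E
```

```text
t 28.25 pos [0.5712 0.3957 0.0523] closing 1.3 zaxis [ 0.  0. -1.] q [0.53 0.51 1.35 0.   1.27 0.51] F [-1.4 -0.6  2.6] open 0.0186 gf 60.0
[ 3.000e-04 -1.000e-04 -1.377e-01] turn z 0.001
```

Call:
{"op": "move_arm", "data": {"deltas": [0,0,-0.01,0,0,0,0,0,0,-0.03,0,0,0,0,0,0,-0.06,0,0,0,0,0,0,-0.1,0,0,0,0,0,0,-0.138,0,0,0,0,0,0,-0.138,0,0,0,0,0,0,-0.138,0,0,0,0]}}

```text
t: 29.12
tool_pos: [0.5705, 0.3952, 0.1886]
orientation: [-2.195, -2.247, 0.003]
force: [0.4, -0.0, -7.5]
opening: 0.0185
gripper_force: 60.0
```

```bash
python3 - <<'E'
from h import *
im,d,m=cam("top"); P=cloud(d,m);X,Y,Z=np.moveaxis(P,-1,0)
c=(Z>.225)&(Z<.29)&(X>.53)&(X<.63)&(Y>.28)&(Y<.355); print("peen",P[c].mean(0) if c.any() else 0)
c=(Z>.16)&(Z<.26)&(X>.52)&(X<.62)&(Y>.5)&(Y<.64)
if c.any(): print("handle end",np.polyfit(Y[c],Z[c],1),np.polyfit(Y[c],X[c],1),np.median(Z[c]),Y[c].max())
im,d,m=cam("scene"); P=cloud(d,m);X,Y,Z=np.moveaxis(P,-1,0)
c=(Z>.1)&(Z<.29)&(X>.53)&(X<.63)&(Y>.30)&(Y<.36); print("head",np.percentile(Z[c],[0,2,50,98,100]),P[c].mean(0))
rel([(.6895,.2505,.19,1.3,1)])
save("s6.png",cv2.resize(im[100:310,140:420],(800,600),interpolation=cv2.INTER_CUBIC))
E
```

```text
peen [0.56716389 0.33437825 0.2467938 ]
handle end [-0.05978918  0.23409627] [0.00337754 0.56352107] 0.2015657734797723 0.5879018545282328
head [0.14782889 0.15119974 0.19420772 0.23437029 0.23998818] [0.56501081 0.33313189 0.19183824]
t 29.23 pos [0.5698 0.3948 0.1868] closing 1.3 zaxis [-0.004 -0.002 -1.   ] q [ 0.53  0.41  1.24 -0.    1.5   0.51] F [-1.1 -0.5 -6.5] open 0.0189 gf 60.0
[-0.147   0.1164 -0.0033] turn z 0.0
```

View pics/s6.png

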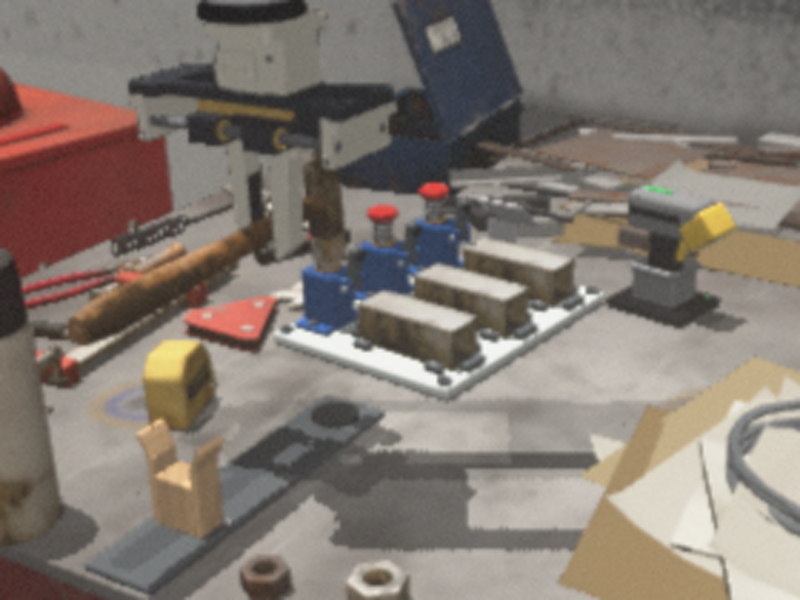

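Hammer is held level at crop (325,220); all three blanks are in their nests and the rest is clear at (335,410). Move above the left cap.

Call:
{"op": "move_arm", "data": {"deltas": [-0.1465,0.109,0,0,0,0,0,-0.1465,0.109,0,0,0,0,0,-0.1465,0.109,0,0,0,0,0,-0.1465,0.109,0,0,0,0,0,-0.1465,0.109,0,0,0,0,0,-0.1465,0.109,0,0,0,0,0]}}

```text
t: 29.98
tool_pos: [0.6823, 0.2528, 0.1889]
orientation: [-2.193, -2.248, 0.002]
force: [0.1, 0.6, -7.1]
opening: 0.0186
gripper_force: 60.0
```

```bash
python3 - <<'E'
from h import *
rel([(.683,.2517,.133,1.3,1)])
im,d,m=cam("scene"); P=cloud(d,m);X,Y,Z=np.moveaxis(P,-1,0)
c=(Z>.125)&(Z<.29)&(X>.64)&(X<.74)&(Y>.15)&(Y<.215); print("head",np.percentile(Z[c],[0,2,50,98,100]),P[c].mean(0))
c&=(Z<.18); print(rect(P[c]),"faceprob", P[c].mean(0))
save("s7.png",cv2.resize(im[130:235,190:330],(800,600),interpolation=cv2.INTER_CUBIC))
E
```

```text
t 29.98 pos [0.6823 0.2528 0.1889] closing 1.4 zaxis [-0.002 -0.    -1.   ] q [0.28 0.5  1.12 0.   1.53 0.26] F [ 0.1  0.6 -7.1] open 0.0186 gf 60.0
[-0.0011  0.0008  0.0559] turn z 0.002
head [0.15088876 0.15256118 0.1971496  0.23998518 0.24778136] [0.67728013 0.19027596 0.19482108]
(array([678.4, 188.2]), array([26.3, 18.5]), 37.6) faceprob [0.67701596 0.18945736 0.16551132]
```

View pics/s7.png

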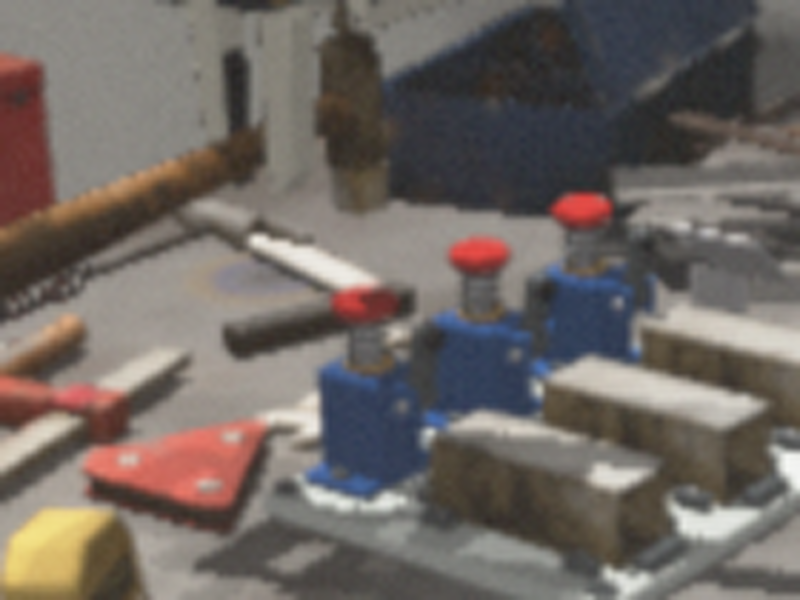

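Face is over the left cap (365,300), jaw up. Strike.

Call:
{"op": "move_arm", "data": {"deltas": [-0.001,0,0.018,0,0,0,0,-0.001,0,0.058,0,0,0,0,-0.001,0,0.058,0,0,0,0,-0.001,0,0,0,0,0,0,-0.001,0,-0.01,0,0,0,0,-0.001,0,-0.01,0,0,0,0,-0.001,0,-0.01,0,0,0,0]}}

```text
t: 30.9
tool_pos: [0.6824, 0.2504, 0.1974]
orientation: [-2.195, -2.246, 0.005]
force: [-0.0, 0.1, -6.1]
opening: 0.0188
gripper_force: 60.0
```

```bash
python3 - <<'E'
from h import *
rel([(.6755,.1671,.2,1.3,1)])
im,d,m=cam("scene"); caps(im,d,m); P=cloud(d,m);X,Y,Z=np.moveaxis(P,-1,0)
c=(Z>.125)&(Z<.2)&(X>.64)&(X<.74)&(Y>.15)&(Y<.215); print("head",np.percentile(Z[c],[0,2]))
save("s8.png",cv2.resize(im[130:235,190:330],(640,480),interpolation=cv2.INTER_CUBIC))
E
```

```text
t 30.9 pos [0.6824 0.2504 0.1974] closing 1.3 zaxis [-0.003 -0.001 -1.   ] q [ 0.28  0.49  1.11 -0.    1.54  0.26] F [-0.   0.1 -6.1] open 0.0188 gf 60.0
[-0.0831 -0.0088 -0.0025] turn z 0.0
cap 17 [0.6623 0.0211 0.1026] zmed 0.1026
cap 34 [0.6827 0.187  0.0923] zmed 0.0926
head [0.17180144 0.17336326]
```

View pics/s8.png

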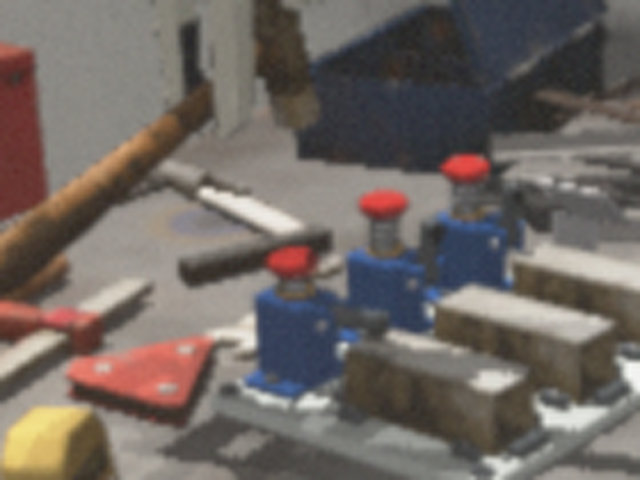

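Left pin caught (cap 92 mm, jaw over blank), but the hammer has pitched head-up in the grip. I'll measure the pitch and counter it with a tool tilt.

```bash
cat >> h.py <<'E'
def handle(im,d,m,p):
    P=cloud(d,m);X,Y,Z=np.moveaxis(P,-1,0)
    c=(abs(X-p[0])<.03)&(Y-p[1]>.05)&(Y-p[1]<.21)&(abs(Z-p[2])<.09)
    if c.sum()>20:
        f=np.polyfit(Y[c]-p[1],Z[c]-p[2],1); print("handle slope",f,"n",c.sum(),"ymax",(Y[c]-p[1]).max())
def head(im,d,m,p):
    P=cloud(d,m);X,Y,Z=np.moveaxis(P,-1,0)
    c=(abs(X-p[0])<.035)&(Y-p[1]<-.045)&(Y-p[1]>-.12)&(abs(Z-p[2]+.0)<.08)&(Z>.112)
    if c.sum()>20:
        Q=P[c]-p; print("head n",c.sum(),"zmin",Q[:,2].min(),"zmax",Q[:,2].max()); 
        b=Q[Q[:,2]<Q[:,2].min()+.02]; t=Q[Q[:,2]>Q[:,2].min()+.05]; print("bot",b.mean(0),"top",t.mean(0))
E
python3 - <<'E'
from h import *
p=robot.read_state()["tool_pos"]
for n in ["top","scene"]:
    im,d,m=cam(n); handle(im,d,m,p); head(im,d,m,p)
# reference: initial picture at rest
z=np.load("top0.npz"); m={k:z[k] for k in "KRt"}; p0=np.array([.5712,.3957,.0523]); handle(z["im"],z["d"],m,p0)
z=np.load("scene0.npz"); m={k:z[k] for k in "KRt"}; handle(z["im"],z["d"],m,p0)
E
```

```text
handle slope [-0.22309949  0.01545241] n 413 ymax 0.19035491218330697
head n 149 zmin -0.02253040547100002 zmax 0.0795241997922779
bot [-0.00671277 -0.08100739 -0.01124503] top [-0.00206226 -0.06388676  0.04910311]
handle slope [-0.24852751  0.01458151] n 562 ymax 0.19107220146682474
head n 287 zmin -0.024092199548070375 zmax 0.06200033344122993
bot [-0.00526213 -0.06959206 -0.01404797] top [-0.00510404 -0.05808788  0.04033741]
handle slope [ 0.02220889 -0.01466849] n 959 ymax 0.19426221463450372
handle slope [-0.26256526  0.0141429 ] n 2305 ymax 0.19666554657703567
```

Call:
{"op": "move_arm", "data": {"deltas": [-0.08,-0.008,0,0,0.24,0,0,-0.081,-0.008,0,0,0.24,0,0,-0.081,-0.008,0,0,0.24,0,0,-0.081,-0.008,0,0,0.24,0,0,-0.081,-0.008,0,0,0.24,0,0,-0.081,-0.008,0,0,0.24,0,0,-0.081,-0.008,0,0,0.24,0,0]}}

```text
t: 31.92
tool_pos: [0.6773, 0.1704, 0.2]
orientation: [-2.067, -2.118, -0.249]
force: [-0.5, 0.2, -5.9]
opening: 0.0191
gripper_force: 60.0
```

```bash
python3 - <<'E'
from h import *
rel([])
p=robot.read_state()["tool_pos"]
for n in ["top","scene"]:
    im,d,m=cam(n); handle(im,d,m,p); head(im,d,m,p); caps(im,d,m)
E
```

```text
t 31.93 pos [0.6773 0.1704 0.2   ] closing 1.4 zaxis [-0.006  0.237 -0.971] q [0.05 0.38 1.27 0.24 1.49 0.  ] F [-0.5  0.2 -5.9] open 0.0191 gf 60.0
handle slope [0.01111461 0.01562726] n 475 ymax 0.19201529632356398
cap 41 [0.6844 0.1876 0.0978] zmed 0.0928
cap 82 [0.6699 0.0124 0.1045] zmed 0.1057
handle slope [-0.00947008  0.01282789] n 441 ymax 0.1932806481807016
head n 289 zmin -0.0411930155856543 zmax 0.06207793866427755
bot [-0.00503537 -0.06375594 -0.03042998] top [-0.00650759 -0.06609282  0.02852446]
cap 32 [0.665  0.0182 0.1043] zmed 0.1045
cap 25 [0.6819 0.1898 0.0919] zmed 0.0922
```

Call:
{"op": "move_arm", "data": {"deltas": [-0.005,0,0.02,0,0,0,0,-0.005,0,0.02,0,0,0,0,-0.015,0,0.062,0,0,0,0,-0.015,0,0.062,0,0,0,0,-0.005,0,0.02,0,0,0,0,0,0,0,0,0,0,0,0,0,0,0,0,0,0,0,0,0,0,0,0,0]}}

```text
t: 33.02
tool_pos: [0.6769, 0.1694, 0.1991]
orientation: [-2.068, -2.116, -0.248]
force: [-0.2, -0.4, -7.2]
opening: 0.0186
gripper_force: 60.0
```

```bash
python3 - <<'E'
from h import *
rel([])
p=robot.read_state()["tool_pos"]
for n in ["top","scene"]:
    im,d,m=cam(n); handle(im,d,m,p); head(im,d,m,p); caps(im,d,m)
save("s9.png",cv2.resize(im[130:235,190:330],(640,480),interpolation=cv2.INTER_CUBIC))
E
```

```text
t 33.02 pos [0.6769 0.1694 0.1991] closing 1.3 zaxis [-0.007  0.237 -0.971] q [0.05 0.38 1.28 0.24 1.49 0.  ] F [-0.2 -0.4 -7.2] open 0.0186 gf 60.0
handle slope [-0.07264952  0.01500503] n 467 ymax 0.1920586839983924
cap 40 [0.6821 0.1878 0.1075] zmed 0.0942
cap 81 [0.6695 0.0125 0.1055] zmed 0.1054
handle slope [-0.10146664  0.01301183] n 452 ymax 0.1933632748574692
head n 263 zmin -0.03710792818179637 zmax 0.05373948632586256
bot [-0.00593154 -0.0666231  -0.02626535] top [-0.00806101 -0.06402903  0.02982132]
cap 31 [0.6647 0.0189 0.1041] zmed 0.1043
cap 24 [0.6822 0.1902 0.0921] zmed 0.0929
```

View pics/s9.png

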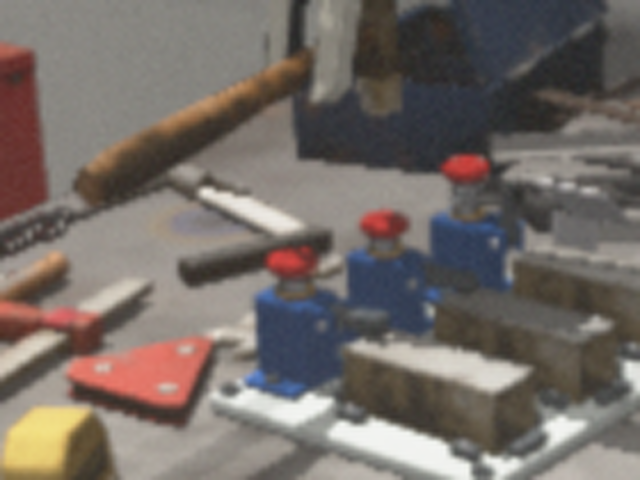

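Call:
{"op": "move_arm", "data": {"deltas": [-0.081,-0.011,-0.02,0,0.088,0,0,-0.081,-0.011,-0.02,0,0.088,0,0,-0.081,-0.011,-0.02,0,0.088,0,0,-0.081,-0.011,-0.02,0,0.088,0,0,-0.081,-0.011,-0.02,0,0.088,0,0]}}

```text
t: 33.75
tool_pos: [0.6681, 0.0871, 0.2]
orientation: [-2.017, -2.067, -0.334]
force: [-0.2, -0.1, -5.8]
opening: 0.0187
gripper_force: 60.0
```

```bash
python3 - <<'E'
from h import *
rel([])
p=robot.read_state()["tool_pos"]
for n in ["top","scene"]:
    im,d,m=cam(n); handle(im,d,m,p); head(im,d,m,p); caps(im,d,m)
E
```

```text
t 33.75 pos [0.6681 0.0871 0.2   ] closing 1.4 zaxis [-0.008  0.322 -0.947] q [-0.12  0.35  1.33  0.32  1.52 -0.17] F [-0.2 -0.1 -5.8] open 0.0187 gf 60.0
handle slope [0.0138901  0.01540198] n 457 ymax 0.19007327283271633
cap 49 [0.6735 0.1023 0.1088] zmed 0.0929
cap 21 [0.6731 0.1822 0.1097] zmed 0.0942
handle slope [-0.01647221  0.01371873] n 370 ymax 0.1939003019429736
head n 236 zmin -0.04273886393252843 zmax 0.06939419626204232
bot [-0.00536537 -0.06441056 -0.03182582] top [-0.00682985 -0.06544006  0.02727819]
cap 23 [0.6702 0.1055 0.091 ] zmed 0.0913
cap 25 [0.6786 0.1868 0.0919] zmed 0.0921
```

Call:
{"op": "move_arm", "data": {"deltas": [-0.008,0,0.018,0,0,0,0,-0.008,0,0.018,0,0,0,0,-0.022,0,0.06,0,0,0,0,-0.022,0,0.06,0,0,0,0,-0.008,0,0.018,0,0,0,0,0,0,0,0,0,0,0,0.003,0,-0.009,0,0,0,0,0.003,0,-0.009,0,0,0,0]}}

```text
t: 34.85
tool_pos: [0.6686, 0.0857, 0.2104]
orientation: [-2.019, -2.067, -0.335]
force: [0.0, -0.4, -7.0]
opening: 0.0184
gripper_force: 60.0
```

```bash
python3 - <<'E'
from h import *
rel([])
p=robot.read_state()["tool_pos"]
for n in ["top","scene"]:
    im,d,m=cam(n); handle(im,d,m,p); head(im,d,m,p); caps(im,d,m)
save("s10.png",cv2.resize(im[130:235,190:330],(640,480),interpolation=cv2.INTER_CUBIC))
E
```

```text
t 34.85 pos [0.6686 0.0857 0.2104] closing 1.3 zaxis [-0.006  0.322 -0.947] q [-0.12  0.34  1.31  0.32  1.54 -0.17] F [ 0.  -0.4 -7. ] open 0.0184 gf 60.0
handle slope [-0.04905464  0.01526032] n 478 ymax 0.1914076298181366
cap 59 [0.6748 0.1011 0.1051] zmed 0.0926
cap 25 [0.6753 0.1815 0.1029] zmed 0.0932
handle slope [-0.07765908  0.01228734] n 382 ymax 0.1941267518484561
head n 222 zmin -0.03903616320968889 zmax 0.06442207217313145
bot [-0.00535217 -0.06553799 -0.02885314] top [-0.00849618 -0.065393    0.02849961]
cap 22 [0.6685 0.1055 0.0907] zmed 0.091
cap 24 [0.6766 0.1859 0.0916] zmed 0.0917
```

View pics/s10.png

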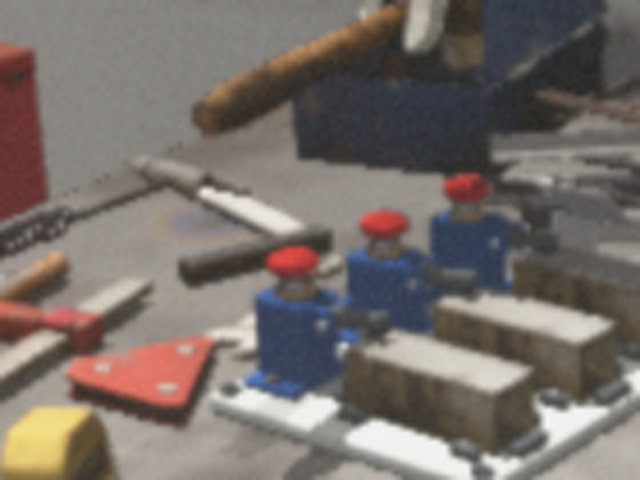

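All three pins are caught and the jaws are over the blanks at (380,320), (460,278) and (540,235). Now I take the hammer back, levelling it again.

```bash
cat >> h.py <<'E'
def tool(d):
    s=robot.read_state(); R=Ro.from_rotvec(s["orientation"]).as_matrix(); return np.round(R.T@np.array(d),4)
E
python3 - <<'E'
from h import *
p=robot.read_state()["tool_pos"]; print(tool(np.array([.5712,.3988,.165])-p), tool((0,0,-1)))
E
```

```text
[ 0.2844 -0.0891  0.1426] [-0.3221  0.002   0.9467]
```

Call:
{"op": "move_arm", "data": {"deltas": [0.284,-0.089,0.143,0,0.067,0,0,0.284,-0.089,0.143,0,0.067,0,0,0.284,-0.089,0.143,0,0.067,0,0,0.284,-0.089,0.143,0,0.067,0,0,0.284,-0.089,0.143,0,0.067,0,0,0.284,-0.089,0.143,0,0.067,0,0,0.284,-0.089,0.143,0,0.067,0,0,0.284,-0.089,0.143,0,0.067,0,0,0.284,-0.089,0.143,0,0.067,0,0,0.284,-0.089,0.143,0,0.067,0,0]}}

```text
t: 36.2
tool_pos: [0.5728, 0.3975, 0.166]
orientation: [-1.981, -2.024, -0.397]
force: [-0.4, 0.3, -6.0]
opening: 0.0187
gripper_force: 60.0
```

```bash
python3 - <<'E'
from h import *
rel([])
p=robot.read_state()["tool_pos"]
for n in ["top","scene"]:
    im,d,m=cam(n); handle(im,d,m,p); head(im,d,m,p)
    if n=="top":
        caps(im,d,m)
        P=cloud(d,m);X,Y,Z=np.moveaxis(P,-1,0)
        c=(abs(X-p[0])<.03)&(Y-p[1]>.05)&(abs(Z-p[2])<.04)&(Y<.7); print("yaw",np.polyfit(Y[c],X[c],1),np.polyval(np.polyfit(Y[c],X[c],1),.5),"end y",Y[c].max())
        c=(abs(X-p[0])<.03)&(Y-p[1]<-.04)&(Y-p[1]>-.1)&(Z-p[2]>.055)&(Z-p[2]<.085); print("peen",P[c].mean(0),c.sum())
print(tool(np.array([.5712,.3988,.0529])-p))
E
```

```text
t 36.2 pos [0.5728 0.3975 0.166 ] closing 1.2 zaxis [-0.008  0.385 -0.923] q [0.34 0.27 1.5  0.39 1.27 0.22] F [-0.4  0.3 -6. ] open 0.0187 gf 60.0
handle slope [0.02174874 0.01401321] n 454 ymax 0.19032158969367935
cap 79 [0.6772 0.0974 0.0929] zmed 0.0933
cap 78 [0.6692 0.0125 0.0924] zmed 0.0921
yaw [-0.02206504  0.58117299] 0.5701404656590697 end y 0.5878434195362551
peen [nan nan nan] 0
handle slope [0.03049105 0.00546682] n 812 ymax 0.19271802157230328
head n 391 zmin -0.041228834249435964 zmax 0.06464053731893912
bot [-0.00576994 -0.06394455 -0.03076307] top [-0.0072442  -0.0660015   0.02577673]
[-0.0423 -0.0016  0.1049]<stdin>:10: RuntimeWarning: Mean of empty slice.
  ret = um.true_divide(
```

Call:
{"op": "move_arm", "data": {"deltas": [-0.015,-0.0015,0.035,0,0,0,0,-0.027,-0.0015,0.068,0,0,0,0,-0.034,-0.0015,0.085,0,0,0,0,-0.034,-0.0015,0.085,0,0,0,0,-0.034,-0.0015,0.085,0,0,0,0]}}

```text
t: 36.92
tool_pos: [0.5718, 0.4004, 0.0763]
orientation: [-1.98, -2.026, -0.4]
force: [0.9, -0.1, -5.1]
opening: 0.0185
gripper_force: 60.0
```

```bash
python3 - <<'E'
from h import *
rel([])
p=robot.read_state()["tool_pos"]
im,d,m=cam("top"); handle(im,d,m,p)
P=cloud(d,m);X,Y,Z=np.moveaxis(P,-1,0)
c=(abs(X-p[0])<.03)&(Y-p[1]>.05)&(abs(Z-p[2])<.025)&(Y<.62)&(abs(Y-.511)>.02); f=np.polyfit(Y[c],X[c],1);print("yaw",f,np.polyval(f,.5),"end y",Y[c].max())
print(tool(np.array([.5712,.3988,.0529])-p))
E
```

```text
t 36.92 pos [0.5718 0.4004 0.0763] closing 1.3 zaxis [-0.007  0.386 -0.923] q [0.34 0.36 1.56 0.42 1.12 0.15] F [ 0.9 -0.1 -5.1] open 0.0185 gf 60.0
handle slope [ 0.05009693 -0.02980688] n 916 ymax 0.18965426548181596
yaw [-0.02539496  0.58264308] 0.5699456018999887 end y 0.5897909499929394
[-0.0105 -0.0007  0.021 ]
```

Call:
{"op": "move_arm", "data": {"deltas": [-0.005,-0.001,0.01,0,0,0,0,-0.0105,-0.001,0.021,0,0,0,0,-0.0105,-0.001,0.021,0,0,0,0,-0.0105,-0.001,0.021,0,0,0,0]}}

```text
t: 37.48
tool_pos: [0.5704, 0.3981, 0.0516]
orientation: [-1.98, -2.026, -0.398]
force: [-1.3, -4.2, 3.2]
opening: 0.0187
gripper_force: 60.1
```

Call:
{"op": "move_arm", "data": {"deltas": [-0.001,0,0.001,0,0,0,0.2,0,0,0,0,0,0,0.45,0,0,0,0,0,0,0.45,0.008,0,-0.018,0,-0.12,0,0.45,0.015,0,-0.037,0,-0.28,0,0.45,0.038,0,-0.092,0,-0.395,0,0.45,0.062,0,-0.148,0,-0.395,0,0.65,0.062,0,-0.148,0,-0.395,0,0.65,0.062,0,-0.148,0,-0.395,0,0.65]}}

```text
t: 38.6
tool_pos: [0.5694, 0.3986, 0.2108]
orientation: [-2.195, -2.247, 0.0]
force: [0.5, 0.1, -0.2]
opening: 0.0596
gripper_force: 0.0
```

```bash
python3 - <<'E'
from h import *
np.set_printoptions(precision=4,suppress=True)
rel([])
im,d,m=cam("top"); caps(im,d,m); p=np.array([.5712,.3957,.0523])
P=cloud(d,m);X,Y,Z=np.moveaxis(P,-1,0)
for nm,dd in (("now",d),("ini",np.load("top0.npz")["d"])):
    P=cloud(dd,m);X,Y,Z=np.moveaxis(P,-1,0)
    c=(abs(X-p[0])<.03)&(Y-p[1]>.09)&(abs(Z-p[2])<.025)&(Y<.62)&(abs(Y-.511)>.02); f=np.polyfit(Y[c],X[c],1);g=np.polyfit(Y[c],Z[c],1);print(nm,f,np.polyval(f,.5),g,np.polyval(g,.5),"end y",Y[c].max())
    c=(Z>.1)&(Z<.14)&(X>.53)&(X<.62)&(Y>.29)&(Y<.36); print("peen",P[c].mean(0),c.sum())
for a in [(.562,.0226),(.570,.1073),(.578,.1919)]: nest(a,im,d,m)
# reader, label
i=im.astype(int)
c=(Z>.105)&(Z<.125)&(X>.3)&(X<.5)&(Y<.05)&(Y>-.15)&(abs(Y+.04)<.05); print("reader top",rect(P[c]))
for lo,hi in((.095,.13),): 
    c=(Z>lo)&(Z<hi)&(X>.34)&(X<.5)&(Y<.02)&(Y>-.09)
    y=(i[...,0]>150)&(i[...,2]<110)&(i[...,1]>110)
    print("grey",rect(P[c&~y]),"yellow",rect(P[c&y]))
c=(X>.36)&(X<.5)&(Y<.03)&(Y>-.1)&(Z>.035)&(Z<.055); print("rim",rect(P[c]),np.median(Z[c]))
c=(X>.585)&(X<.66)&(Y<-.03)&(Y>-.075)&(Z>.04)&(Z<.1); q=P[c]; print("label",c.sum(),q.mean(0),np.linalg.svd(q-q.mean(0),full_matrices=False)[2][2])
print([ (r["uv"],r["confidence"]) for r in robot.recognise("top","code_label_mid")[:1]])
E
```

```text
t 38.6 pos [0.5694 0.3986 0.2108] closing 1.3 zaxis [-0.  0. -1.] q [0.54 0.4  1.21 0.   1.54 0.51] F [ 0.5  0.1 -0.2] open 0.0596 gf 0.0
cap 78 [0.6853 0.1817 0.0929] zmed 0.0927
cap 79 [0.6776 0.0972 0.0924] zmed 0.0925
cap 79 [0.6692 0.0127 0.0925] zmed 0.0928
now [-0.0321  0.5865] 0.5704710131827153 [-0.0382  0.0917] 0.07257728342246808 end y 0.5902309793055858
peen [0.5688 0.3344 0.1186] 12
ini [-0.0307  0.583 ] 0.5676173286163867 [0.0048 0.0676] 0.07003077581810375 end y 0.5899606954616612
peen [0.5732 0.3259 0.1202] 58
nest 467 (array([ 4.3, -3.5]), array([108.7,  40.9]), 0.1) z 0.05239612372383695
nest 459 (array([1.5, 0.2]), array([ 40.6, 111.3]), 89.4) z 0.052831268109587486
nest 460 (array([ 0.3, -0.2]), array([110.3,  40. ]), 0.1) z 0.05296413040560094
reader top (array([419.3, -39.3]), array([ 40.6, 101.5]), 78.7)
grey (array([418.3, -40.1]), array([ 43.6, 103.3]), 78.7) yellow (array([379.8, -31.2]), array([39.4, 23.4]), 76.2)
rim (array([435.6, -23.5]), array([14.3, 54.3]), 79.0) 0.04533242683495806
label 197 [ 0.6125 -0.0481  0.0696] [ 0.0548  0.6718 -0.7387]
[([378.7, 193.5], 0.55)]
```

```bash
python3 - <<'E'
from h import *
rel([(.428,-.041,.19,78.7,1)])
m=robot.camera_model("top"); print(atz(378.7,193.5,.07,m))
E
```

```text
t 38.7 pos [0.5686 0.3977 0.2086] closing 1.3 zaxis [-0.003 -0.002 -1.   ] q [0.54 0.4  1.21 0.   1.54 0.51] F [ 0.1 -0.2 -0.3] open 0.0603 gf 0.0
[-0.4354 -0.1505  0.0199] turn z -1.351
[ 0.61663792 -0.04789272  0.07      ]
```

Call:
{"op": "move_arm", "data": {"deltas": [-0.435,-0.15,0.01,0,0,-1.351,0.8,-0.435,-0.15,0.01,0,0,-1.351,0.8,-0.435,-0.15,0.01,0,0,-1.351,0.8,-0.435,-0.15,0.01,0,0,-1.351,0.8,-0.435,-0.15,0.01,0,0,-1.351,0.8,-0.435,-0.15,0.01,0,0,-1.351,0.8,-0.435,-0.15,0.01,0,0,-1.351,0.8,-0.435,-0.15,0.01,0,0,-1.351,0.8,-0.435,-0.15,0.01,0,0,-1.351,0.8,-0.435,-0.15,0.01,0,0,-1.351,0.8,-0.435,-0.15,0.01,0,0,-1.351,0.8], "squeeze": 30}}

```text
t: 40.08
tool_pos: [0.4296, -0.0388, 0.2007]
orientation: [-0.308, -3.125, -0.001]
force: [-0.8, 0.6, -0.9]
opening: 0.0747
gripper_force: 0.0
```

```bash
cat >> h.py <<'E'
def ham(d,m):
    P=cloud(d,m);X,Y,Z=np.moveaxis(P,-1,0)
    c=(Z>.1)&(Z<.14)&(X>.53)&(X<.62)&(Y>.29)&(Y<.36); print("peen",np.round(P[c].mean(0),4),c.sum())
    for y in (.38,.42,.46,.57):
        k=(abs(Y-y)<.015)&(abs(X-.57)<.022)&(Z>.052)&(Z<.085); print(y,np.round(P[k].mean(0),4),round(float(np.percentile(Z[k],90)),4),k.sum())
E
python3 - <<'E'
from h import *
rel([(.428,-.041,.094,78.7,1)])
im,d,m=cam("top"); ham(d,m); print("initial"); ham(np.load("top0.npz")["d"],m)
E
```

```text
t 40.08 pos [ 0.4296 -0.0388  0.2007] closing 78.8 zaxis [-0.001  0.001 -1.   ] q [-0.21 -0.33  1.97  0.    1.5  -1.58] F [-0.8  0.6 -0.9] open 0.0747 gf 0.0
[ 0.001  -0.0025  0.1067] turn z 0.001
peen [0.5724 0.3268 0.1199] 57
0.38 [0.5708 0.3807 0.0669] 0.0725 60
0.42 [0.5708 0.4198 0.0679] 0.0718 63
0.46 [0.5693 0.4596 0.0694] 0.0745 71
0.57 [0.5683 0.5694 0.0709] 0.0763 81
initial
peen [0.5732 0.3259 0.1202] 58
0.38 [0.5706 0.3803 0.0674] 0.0726 61
0.42 [0.5705 0.4202 0.0675] 0.0724 66
0.46 [0.569  0.4605 0.0688] 0.0728 76
0.57 [0.5656 0.5691 0.0713] 0.0761 82
```

Hammer is back on its rest within 1 to 3 mm. Now take the reader.

Call:
{"op": "move_arm", "data": {"deltas": [0.001,-0.0025,0.05,0,0,0,0.8,0.001,-0.0025,0.09,0,0,0,0.8,0.001,-0.0025,0.107,0,0,0,0.8,0.001,-0.0025,0.107,0,0,0,0.8,0.001,-0.0025,0.107,0,0,0,0,0.001,-0.0025,0.107,0,0,0,0,0.001,-0.0025,0.107,0,0,0,0,0.001,-0.0025,0.107,0,0,0,0,0.001,-0.0025,0.107,0,0,0,0], "squeeze": 30}}

```text
t: 41.25
tool_pos: [0.4285, -0.0422, 0.0948]
orientation: [0.309, 3.125, -0.0]
force: [-0.6, 0.2, 3.9]
opening: 0.04
gripper_force: 30.0
```

```bash
python3 - <<'E'
from h import *
rel([])
E
```

```text
t 41.25 pos [ 0.4285 -0.0422  0.0948] closing 78.7 zaxis [ 0.001 -0.    -1.   ] q [-0.22 -0.24  2.09  0.    1.28 -1.59] F [-0.6  0.2  3.9] open 0.04 gf 30.0
```

Call:
{"op": "move_arm", "data": {"deltas": [0,0,-0.01,0,0,0,0,0,0,-0.025,0,0,0,0,0,0,-0.045,0,0,0,0,0,0,-0.08,0,0,0,0,0,0,-0.11,0,0,0,0,0,0,-0.11,0,0,0,0,0,0,-0.11,0,0,0,0]}}

```text
t: 42.12
tool_pos: [0.4277, -0.042, 0.2034]
orientation: [-0.308, -3.125, -0.0]
force: [-0.4, -0.2, -2.7]
opening: 0.0397
gripper_force: 30.0
```

```bash
python3 - <<'E'
from h import *
C=np.array([.615,-.048,.07]); n=np.r_[-PY*np.cos(np.radians(50)),np.sin(np.radians(50))]
W=C+.1*n; O=W-np.r_[.054*PY,.074]; print("O",O)
T=O+[0,0,.0845]; print(T)
rel([(T[0],T[1],T[2],-5.4,1)])
E
```

```text
O [ 0.60386997 -0.16575833  0.07260444]
[ 0.60386997 -0.16575833  0.15710444]
t 42.12 pos [ 0.4277 -0.042   0.2034] closing 78.7 zaxis [-0.001  0.    -1.   ] q [-0.22 -0.33  1.97 -0.    1.51 -1.59] F [-0.4 -0.2 -2.7] open 0.0397 gf 30.0
[-0.197  -0.087   0.0461] turn z 1.468
```

Call:
{"op": "move_arm", "data": {"deltas": [-0.197,-0.087,0,0,0,1.468,0,-0.197,-0.087,0,0,0,1.468,0,-0.197,-0.087,0,0,0,1.468,0,-0.197,-0.087,0,0,0,1.468,0,-0.197,-0.087,0,0,0,1.468,0,-0.197,-0.087,0,0,0,1.468,0,-0.197,-0.087,0,0,0,1.468,0,-0.197,-0.087,0,0,0,1.468,0,-0.197,-0.087,0.02,0,0,1.468,0,-0.197,-0.087,0.046,0,0,1.468,0,-0.197,-0.087,0.046,0,0,1.468,0,-0.197,-0.087,0.046,0,0,1.468,0]}}

```text
t: 43.62
tool_pos: [0.604, -0.1658, 0.1576]
orientation: [-2.321, -2.116, 0.001]
force: [0.1, 0.0, -2.3]
opening: 0.0397
gripper_force: 30.0
```

```bash
python3 - <<'E'
from h import *
rel([(.6039,-.1658,.1571,-5.4,1)])
im,d,m=cam("top"); P=cloud(d,m);X,Y,Z=np.moveaxis(P,-1,0); i=im.astype(int)
y=(i[...,0]>150)&(i[...,2]<110)&(i[...,1]>110)&(X>.5)&(X<.68)&(Y<-.05)&(Y>-.25)&(Z>.06)
if y.any(): print("yellow",P[y].mean(0),P[y].min(0),P[y].max(0),y.sum())
print(proj([.6089,-.112,.1466],m),proj([.615,-.048,.07],m))
save("t11.png",cv2.resize(im[140:300,290:470],(720,640))[:600])
for r in robot.recognise("top","reader")[:2]: print(r)
E
```

```text
t 43.62 pos [ 0.604  -0.1658  0.1576] closing -5.3 zaxis [-0.001  0.    -1.   ] q [-0.35  0.24  1.49 -0.    1.41 -0.26] F [ 0.1  0.  -2.3] open 0.0397 gf 30.0
[-0.     -0.0001  0.0005] turn z 0.002
yellow [ 0.611323   -0.11319562  0.17085928] [ 0.59096211 -0.12840885  0.15478786] [ 0.62959407 -0.10345029  0.18155639] 113
[407.17364272 191.45264257] [378.75433    194.05030134]
{'uv': [414.5, 193.1], 'confidence': 0.52}
```

View pics/t11.png

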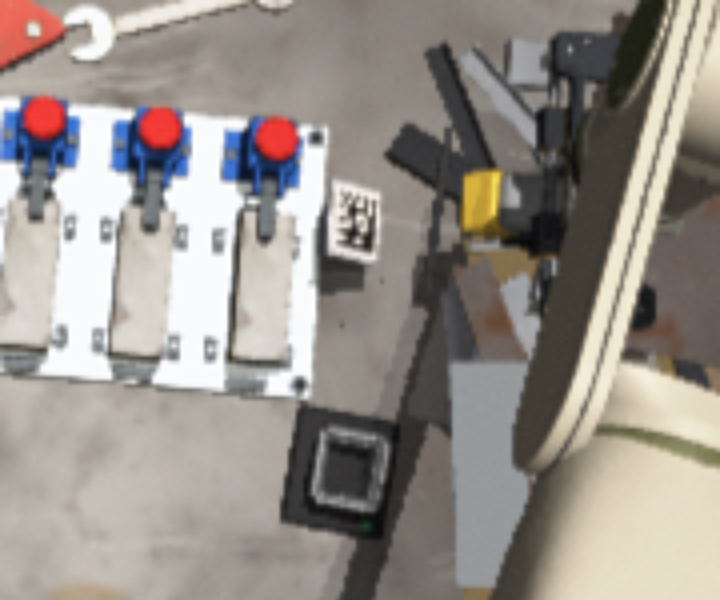

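Jaws lie over all three blanks, and the yellow nose (483,203) points square at the label (355,225). Now hold still.

Call:
{"op": "move_arm", "data": {"deltas": [0,0,0,0,0,0,0,0,0,0,0,0,0,0,0,0,0,0,0,0,0,0,0,0,0,0,0,0,0,0,0,0,0,0,0,0,0,0,0,0,0,0,0,0,0,0,0,0,0,0,0,0,0,0,0,0,0,0,0,0,0,0,0,0,0,0,0,0,0,0,0,0,0,0,0,0,0,0,0,0,0,0,0,0]}}

```text
t: 45.22
tool_pos: [0.6043, -0.1659, 0.1583]
orientation: [2.323, 2.115, -0.0]
force: [0.6, -0.4, -2.3]
opening: 0.0395
gripper_force: 30.0
```

Call:
{"op": "move_arm", "data": {"deltas": [0,0,0,0,0,0,0,0,0,0,0,0,0,0,0,0,0,0,0,0,0,0,0,0,0,0,0,0,0,0,0,0,0,0,0,0,0,0,0,0,0,0,0,0,0,0,0,0,0,0,0,0,0,0,0,0,0,0,0,0,0,0,0,0,0,0,0,0,0,0,0,0,0,0,0,0,0,0,0,0,0,0,0,0]}}

```text
t: 46.72
tool_pos: [0.6043, -0.1659, 0.1583]
orientation: [2.323, 2.115, 0.0]
force: [0.2, 0.0, -2.3]
opening: 0.0399
gripper_force: 30.0
```

```bash
python3 - <<'E'
from h import *
rel([(.428,-.0415,.204,78.7,1)])
im,d,m=cam("top"); P=cloud(d,m);X,Y,Z=np.moveaxis(P,-1,0); i=im.astype(int)
c=(X>.36)&(X<.5)&(Y<.03)&(Y>-.12)&(Z>.036)&(Z<.055); print("rim",rect(P[c]),np.median(Z[c]))
c=(X>.40)&(X<.45)&(Y<-.015)&(Y>-.07)&(Z>-.0)&(Z<.03); print("floor",rect(P[c]),P[c].mean(0))
E
```

```text
t 46.73 pos [ 0.6043 -0.1659  0.1583] closing -5.4 zaxis [ 0. -0. -1.] q [-0.35  0.24  1.49  0.    1.41 -0.26] F [ 0.2  0.  -2.3] open 0.0399 gf 30.0
[ 0.1073 -0.1872 -0.0457] turn z -1.468
rim (array([432.4, -42.7]), array([52.7, 57.1]), 77.0) 0.04582167141889762
floor (array([425.2, -41.8]), array([48.2, 53.4]), 0.3) [ 0.42665628 -0.0401855   0.01145943]
```

Call:
{"op": "move_arm", "data": {"deltas": [0,0,-0.045,0,0,0,0,0.107,-0.187,-0.046,0,0,-1.468,0,0.107,-0.187,-0.046,0,0,-1.468,0,0.107,-0.187,-0.046,0,0,-1.468,0,0.107,-0.187,-0.046,0,0,-1.468,0,0.107,-0.187,-0.046,0,0,-1.468,0,0.107,-0.187,-0.046,0,0,-1.468,0,0.107,-0.187,-0.046,0,0,-1.468,0,0.107,-0.187,-0.046,0,0,-1.468,0,0.107,-0.187,-0.046,0,0,-1.468,0,0.107,-0.187,-0.046,0,0,-1.468,0,0.107,-0.187,-0.046,0,0,-1.468,0]}}

```text
t: 48.28
tool_pos: [0.4282, -0.0418, 0.2043]
orientation: [0.312, 3.126, 0.0]
force: [-0.2, -0.2, -2.2]
opening: 0.0399
gripper_force: 30.0
```

Call:
{"op": "move_arm", "data": {"deltas": [0,0,0,0,0,0,0,0,0,0,0,0,0,0]}}

```text
t: 48.52
tool_pos: [0.4282, -0.0418, 0.2043]
orientation: [-0.309, -3.126, 0.0]
force: [-0.0, -0.4, -2.9]
opening: 0.0398
gripper_force: 30.0
```

```bash
python3 - <<'E'
from h import *
rel([(.4282,-.0421,.0948,78.7,1)])
E
```

```text
t 48.52 pos [ 0.4282 -0.0418  0.2043] closing 78.7 zaxis [-0. -0. -1.] q [-0.22 -0.33  1.97 -0.    1.51 -1.59] F [-0.  -0.4 -2.9] open 0.0398 gf 30.0
[-1.000e-04 -2.000e-04  1.095e-01] turn z -0.0
```

Call:
{"op": "move_arm", "data": {"deltas": [0,0,0.04,0,0,0,0,0,0,0.06,0,0,0,0,0,0,0.075,0,0,0,0,0,0,0.09,0,0,0,0,0,0,0.1,0,0,0,0,0,0,0.109,0,0,0,0,0,0,0.109,0,0,0,0,0,0,0.109,0,0,0,0]}}

```text
t: 49.52
tool_pos: [0.4284, -0.0419, 0.0955]
orientation: [0.309, 3.126, -0.0]
force: [-0.2, -0.2, -2.9]
opening: 0.0402
gripper_force: 30.0
```

Call:
{"op": "move_arm", "data": {"deltas": [0,0,0.001,0,0,0,0,0,0,0.001,0,0,0,0.55,0,0,0.001,0,0,0,0.75,0,0,0.001,0,0,0,0.75,0,0,-0.03,0,0,0,0.75,0,0,-0.09,0,0,0,0.75,0,0,-0.14,0,0,0,0.75,0.05,0.15,-0.17,0,0,0,0.75,0.05,0.15,-0.17,0,0,0,0.75,0.05,0.15,-0.17,0,0,0,0.75,0.05,0.15,-0.17,0,0,0,0.75,0.05,0.15,-0.17,0,0,0,0.75]}}

```text
t: 51.02
tool_pos: [0.4085, 0.1147, 0.2651]
orientation: [-0.308, -3.126, 0.001]
force: [-1.1, -0.2, 0.5]
opening: 0.0696
gripper_force: 0.0
```

```bash
python3 - <<'E'
from h import *
rel([])
im,d,m=cam("top"); caps(im,d,m); ham(d,m)
for a in [(.562,.0226),(.570,.1073),(.578,.1919)]: nest(a,im,d,m)
P=cloud(d,m);X,Y,Z=np.moveaxis(P,-1,0)
c=(Z>.105)&(Z<.128)&(X>.3)&(X<.5)&(abs(Y+.04)<.05); print("reader top",rect(P[c]),np.percentile(Z[c],[5,50,95]))
E
```

```text
t 51.02 pos [0.4085 0.1147 0.2651] closing 78.8 zaxis [-0. -0. -1.] q [ 0.15 -0.37  1.89 -0.    1.63 -1.22] F [-1.1 -0.2  0.5] open 0.0696 gf 0.0
cap 79 [0.685  0.1817 0.0934] zmed 0.0931
cap 78 [0.6774 0.0972 0.0927] zmed 0.0923
cap 78 [0.6692 0.0125 0.0924] zmed 0.0923
peen [0.5726 0.327  0.1197] 55
0.38 [0.5708 0.3807 0.0674] 0.0721 59
0.42 [0.5707 0.4202 0.0685] 0.0731 65
0.46 [0.5692 0.4597 0.069 ] 0.0736 72
0.57 [0.5686 0.5697 0.0701] 0.0767 86
nest 438 (array([ 6.5, -3.7]), array([106.2,  40.7]), 0.0) z 0.052646354363029765
nest 454 (array([ 0.7, -0.1]), array([110.9,  40.9]), 0.0) z 0.052604446567612276
nest 467 (array([ 0.2, -0.2]), array([110.8,  40.1]), 0.1) z 0.05230406456819895Traceback (most recent call last):
  File "<stdin>", line 6, in <module>
    return _quantile_unchecked(
        a, q, axis, out, overwrite_input, method, keepdims, weights)
    return _ureduce(a,
                    func=_quantile_ureduce_func,
    ...<5 lines>...
                    overwrite_input=overwrite_input,
                    method=method)
    r = func(a, **kwargs)
    result = _quantile(arr,
                       quantiles=q,
    ...<2 lines>...
                       out=out,
                       weights=wgt)
    slices_having_nans = np.isnan(arr[-1, ...])
                                  ~~~^^^^^^^^^
IndexError: index -1 is out of bounds for axis 0 with size 0
```

Call:
{"op": "move_arm", "data": {"deltas": [0,0.15,0,0,0,0,0.75,0,0.15,0,0,0,0,0.75,0,0.15,0,0,0,0,0.75,0,0.15,0,0,0,0,0.75,0,0.15,0,0,0,0,0.75]}}

```text
t: 51.7
tool_pos: [0.438, 0.2607, 0.2649]
orientation: [-0.311, -3.126, 0.001]
force: [-0.4, -0.6, 0.2]
opening: 0.0699
gripper_force: 0.0
```

```bash
python3 - <<'E'
from h import *
im,d,m=cam("top")
P=cloud(d,m);X,Y,Z=np.moveaxis(P,-1,0)
c=(Z>.09)&(Z<.14)&(X>.3)&(X<.5)&(abs(Y+.04)<.05); print("reader top",c.sum(),rect(P[c]) if c.sum()>5 else 0, np.median(Z[c]))
im,d,m=cam("scene"); P=cloud(d,m);X,Y,Z=np.moveaxis(P,-1,0)
z=np.load("scene0.npz"); 
for P in (P,cloud(z["d"],m)):
    X,Y,Z=np.moveaxis(P,-1,0); c=(Z>.06)&(Z<.14)&(X>.34)&(X<.48)&(Y<.02)&(Y>-.1); print("scene reader",c.sum(),P[c].mean(0),P[c].max(0))
E
```

```text
reader top 580 (array([418.4, -38.9]), array([ 43.2, 103.2]), 78.7) 0.11736337137517974
scene reader 671 [ 0.41374163 -0.02625579  0.10028466] [ 0.46797705 -0.00874274  0.12307587]
scene reader 425 [ 0.39660571 -0.02385035  0.09874688] [ 0.43183652 -0.00744017  0.12155597]
```

Reader is seated in its dock exactly as before, so I hand in.

```bash
python3 -c "
from plant import robot
print(robot.close_job())"
```

```text
the job is handed in; nothing more can be done
None
```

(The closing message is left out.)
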